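# Consolidate the jar trays at the ceramics stall

## Task

Fill the six-pocket display tray with upright jars from the three part-filled stock trays, one to a pocket, setting them down gently, and only once it is full slide the price plaque flat and fully home into its holder. Gather the jars left over upright in the pockets of one of these left standing on the counter, and stack the other two, emptied, squarely on the stock tray that is already empty at the start (E). Leave the vase and the mug alone.

Things in the scene. Friction and masses are not known exactly. Their poses are not given: they have to be found in the camera images.
- J1: loose lidded jar of blue glazed ceramic with white bands, about 0.11 kg, 78 mm tall: round body 46 mm across (foot 32 mm across) with its shoulder ending 44 mm up, and on top an upright round knob 20 mm across from 44 to 78 mm up, to be gripped from above. Origin: centre of its foot, z up. Stands in a pocket of the display tray or of a stock tray, foot on the pocket floor; all jars are alike; two jars at most are absent (None)
- J2: loose lidded jar of blue glazed ceramic with white bands, about 0.11 kg, 78 mm tall: round body 46 mm across (foot 32 mm across) with its shoulder ending 44 mm up, and on top an upright round knob 20 mm across from 44 to 78 mm up, to be gripped from above. Origin: centre of its foot, z up. Stands in a pocket of the display tray or of a stock tray, foot on the pocket floor; all jars are alike; two jars at most are absent (None)
- J3: loose lidded jar of blue glazed ceramic with white bands, about 0.11 kg, 78 mm tall: round body 46 mm across (foot 32 mm across) with its shoulder ending 44 mm up, and on top an upright round knob 20 mm across from 44 to 78 mm up, to be gripped from above. Origin: centre of its foot, z up. Stands in a pocket of the display tray or of a stock tray, foot on the pocket floor; all jars are alike; two jars at most are absent (None)
- J4: loose lidded jar of blue glazed ceramic with white bands, about 0.11 kg, 78 mm tall: round body 46 mm across (foot 32 mm across) with its shoulder ending 44 mm up, and on top an upright round knob 20 mm across from 44 to 78 mm up, to be gripped from above. Origin: centre of its foot, z up. Stands in a pocket of the display tray or of a stock tray, foot on the pocket floor; all jars are alike; two jars at most are absent (None)
- J5: loose lidded jar of blue glazed ceramic with white bands, about 0.11 kg, 78 mm tall: round body 46 mm across (foot 32 mm across) with its shoulder ending 44 mm up, and on top an upright round knob 20 mm across from 44 to 78 mm up, to be gripped from above. Origin: centre of its foot, z up. Stands in a pocket of the display tray or of a stock tray, foot on the pocket floor; all jars are alike; two jars at most are absent (None)
- J6: loose lidded jar of blue glazed ceramic with white bands, about 0.11 kg, 78 mm tall: round body 46 mm across (foot 32 mm across) with its shoulder ending 44 mm up, and on top an upright round knob 20 mm across from 44 to 78 mm up, to be gripped from above. Origin: centre of its foot, z up. Stands in a pocket of the display tray or of a stock tray, foot on the pocket floor; all jars are alike; two jars at most are absent (None)
- J7: loose lidded jar of blue glazed ceramic with white bands, about 0.11 kg, 78 mm tall: round body 46 mm across (foot 32 mm across) with its shoulder ending 44 mm up, and on top an upright round knob 20 mm across from 44 to 78 mm up, to be gripped from above. Origin: centre of its foot, z up. Stands in a pocket of the display tray or of a stock tray, foot on the pocket floor; all jars are alike; two jars at most are absent (None)
- J8: loose lidded jar of blue glazed ceramic with white bands, about 0.11 kg, 78 mm tall: round body 46 mm across (foot 32 mm across) with its shoulder ending 44 mm up, and on top an upright round knob 20 mm across from 44 to 78 mm up, to be gripped from above. Origin: centre of its foot, z up. Stands in a pocket of the display tray or of a stock tray, foot on the pocket floor; all jars are alike; two jars at most are absent (None)
- J9: loose lidded jar of blue glazed ceramic with white bands, about 0.11 kg, 78 mm tall: round body 46 mm across (foot 32 mm across) with its shoulder ending 44 mm up, and on top an upright round knob 20 mm across from 44 to 78 mm up, to be gripped from above. Origin: centre of its foot, z up. Stands in a pocket of the display tray or of a stock tray, foot on the pocket floor; all jars are alike; two jars at most are absent (None)
- S1: stock tray of pale wood, 62 mm (its x) by 176 mm (its y), 36 mm high, about 0.22 kg, loose, open-topped, walls, dividers and floor 5 mm thick, one row of three square pockets 52 mm wide and 31 mm deep, centred at y = -57, 0 and +57 mm. Origin: centre of its underside, z up. Holds one or two jars at the start. When empty it can be gripped across its 62 mm width at mid-length; a tray set squarely on another rests on its rim, 36 mm higher
- S2: stock tray of pale wood, 62 mm (its x) by 176 mm (its y), 36 mm high, about 0.22 kg, loose, open-topped, walls, dividers and floor 5 mm thick, one row of three square pockets 52 mm wide and 31 mm deep, centred at y = -57, 0 and +57 mm. Origin: centre of its underside, z up. Holds one or two jars at the start. When empty it can be gripped across its 62 mm width at mid-length; a tray set squarely on another rests on its rim, 36 mm higher
- S3: stock tray of pale wood, 62 mm (its x) by 176 mm (its y), 36 mm high, about 0.22 kg, loose, open-topped, walls, dividers and floor 5 mm thick, one row of three square pockets 52 mm wide and 31 mm deep, centred at y = -57, 0 and +57 mm. Origin: centre of its underside, z up. Holds one or two jars at the start. When empty it can be gripped across its 62 mm width at mid-length; a tray set squarely on another rests on its rim, 36 mm higher
- E: empty stock tray, same as S1 to S3 in every way, the only tray lying on the counter with no jars in it at the start: the start of the stack of empties; loose. Origin: centre of its underside
- D: display tray of darker wood, fixed to the counter, 119 mm (its x) by 176 mm (its y), 36 mm high, walls, dividers and floor 5 mm thick, six square pockets 52 mm wide and 31 mm deep in two rows of three, centred at x = -28.5 and +28.5 mm, y = -57, 0 and +57 mm, their floors 5 mm above the counter. Origin: centre of its underside, z up. At the start one to three pockets hold jars
- pocket0 (a point): centre of the floor of a pocket of the display tray (5 mm above the counter), at x = -28.5, y = -57 mm in the tray's frame
- pocket1 (a point): centre of the floor of a pocket of the display tray (5 mm above the counter), at x = -28.5, y = 0 mm in the tray's frame
- pocket2 (a point): centre of the floor of a pocket of the display tray (5 mm above the counter), at x = -28.5, y = 57 mm in the tray's frame
- pocket3 (a point): centre of the floor of a pocket of the display tray (5 mm above the counter), at x = 28.5, y = -57 mm in the tray's frame
- pocket4 (a point): centre of the floor of a pocket of the display tray (5 mm above the counter), at x = 28.5, y = 0 mm in the tray's frame
- pocket5 (a point): centre of the floor of a pocket of the display tray (5 mm above the counter), at x = 28.5, y = 57 mm in the tray's frame
- plaque: price plaque, loose, dark wood, lying flat: plate 120 mm (its x) by 64 mm (its y), 8 mm thick, 0.15 kg, with an upright grip rib on top near its rear end, 40 mm long (along x), 12 mm thick (along y), from 8 to 38 mm up, centred at x = -38 mm. Its plain front end (+x, with a paper label on top) goes into the holder first. Origin: centre of the plate's underside, z up
- holder: low sleeve fixed to the counter, wooden sides and end, flat pale clear-plastic roof; 85 mm long, 89 wide, 17 high. Origin: on the counter, middle of its open mouth; +x runs into the sleeve, z up. Inside 69 mm wide (y), 12 high, 73 deep to the end stop, no floor: the plaque slides in flat on the counter. Fully home its origin is 13 mm inside the mouth and the rib stays outside, 5 mm clear
- vase: bystander: solid white bud vase 100 mm tall, 68 mm across; origin under its centre
- mug: bystander: white mug 85 mm tall, 72 mm across, with a handle; origin under its centre

How it is judged:
On the way, in this order (a step that is already met when the one before it is completed fails the run):
1. every pocket of the display tray holds a jar (standing on its floor, within 14 mm of its centre), the plaque not yet in its holder (distance between any of J1, J2, J3, J4, J5, J6, J7, J8, J9 and pocket0 below 0.014 m and distance between any of J1, J2, J3, J4, J5, J6, J7, J8, J9 and pocket1 below 0.014 m and distance between any of J1, J2, J3, J4, J5, J6, J7, J8, J9 and pocket2 below 0.014 m and distance between any of J1, J2, J3, J4, J5, J6, J7, J8, J9 and pocket3 below 0.014 m and distance between any of J1, J2, J3, J4, J5, J6, J7, J8, J9 and pocket4 below 0.014 m and distance between any of J1, J2, J3, J4, J5, J6, J7, J8, J9 and pocket5 below 0.014 m and x of plaque in the frame of holder below -0.02 m), for 0.2 s.
2. the plaque is fully home in its holder (x of plaque in the frame of holder between 0.005 and 0.02 m and y of plaque in the frame of holder between -0.006 and 0.006 m and angle between the x axis of plaque and the x axis of holder, either way round below 0.1 rad and z of plaque in the frame of holder below 0.006 m), for 0.2 s.
At the end, for the whole second after the job is handed in: Six display pockets filled (jars within 14 mm); other jars in one stock tray on the counter; all jars upright (0.25 rad); the other two stock trays stacked on E (15 mm, 0.15 rad); plaque in the holder within 8 mm of its stop; all at rest (all of step 2 and distance between any of J1, J2, J3, J4, J5, J6, J7, J8, J9 and pocket0 below 0.014 m and distance between any of J1, J2, J3, J4, J5, J6, J7, J8, J9 and pocket1 below 0.014 m and distance between any of J1, J2, J3, J4, J5, J6, J7, J8, J9 and pocket2 below 0.014 m and distance between any of J1, J2, J3, J4, J5, J6, J7, J8, J9 and pocket3 below 0.014 m and distance between any of J1, J2, J3, J4, J5, J6, J7, J8, J9 and pocket4 below 0.014 m and distance between any of J1, J2, J3, J4, J5, J6, J7, J8, J9 and pocket5 below 0.014 m and (((horizontal distance between S2 and E below 0.015 m and angle between the y axis of S2 and the y axis of E, either way round below 0.15 rad and z of S2 in the frame of E between 0.032 and 0.08 m and angle between S2's own z axis and vertical below 0.08 rad) and (horizontal distance between S3 and E below 0.015 m and angle between the y axis of S3 and the y axis of E, either way round below 0.15 rad and z of S3 in the frame of E between 0.032 and 0.08 m and angle between S3's own z axis and vertical below 0.08 rad) and height (world z) of S1 below 0.01 m and (distance between J1 and D below 0.077 m or distance between J1 and S1 below 0.07 m) and (distance between J2 and D below 0.077 m or distance between J2 and S1 below 0.07 m) and (distance between J3 and D below 0.077 m or distance between J3 and S1 below 0.07 m) and (distance between J4 and D below 0.077 m or distance between J4 and S1 below 0.07 m) and (distance between J5 and D below 0.077 m or distance between J5 and S1 below 0.07 m) and (distance between J6 and D below 0.077 m or distance between J6 and S1 below 0.07 m) and (distance between J7 and D below 0.077 m or distance between J7 and S1 below 0.07 m) and (distance between J8 and D below 0.077 m or distance between J8 and S1 below 0.07 m) and (distance between J9 and D below 0.077 m or distance between J9 and S1 below 0.07 m)) or ((horizontal distance between S1 and E below 0.015 m and angle between the y axis of S1 and the y axis of E, either way round below 0.15 rad and z of S1 in the frame of E between 0.032 and 0.08 m and angle between S1's own z axis and vertical below 0.08 rad) and (horizontal distance between S3 and E below 0.015 m and angle between the y axis of S3 and the y axis of E, either way round below 0.15 rad and z of S3 in the frame of E between 0.032 and 0.08 m and angle between S3's own z axis and vertical below 0.08 rad) and height (world z) of S2 below 0.01 m and (distance between J1 and D below 0.077 m or distance between J1 and S2 below 0.07 m) and (distance between J2 and D below 0.077 m or distance between J2 and S2 below 0.07 m) and (distance between J3 and D below 0.077 m or distance between J3 and S2 below 0.07 m) and (distance between J4 and D below 0.077 m or distance between J4 and S2 below 0.07 m) and (distance between J5 and D below 0.077 m or distance between J5 and S2 below 0.07 m) and (distance between J6 and D below 0.077 m or distance between J6 and S2 below 0.07 m) and (distance between J7 and D below 0.077 m or distance between J7 and S2 below 0.07 m) and (distance between J8 and D below 0.077 m or distance between J8 and S2 below 0.07 m) and (distance between J9 and D below 0.077 m or distance between J9 and S2 below 0.07 m)) or ((horizontal distance between S1 and E below 0.015 m and angle between the y axis of S1 and the y axis of E, either way round below 0.15 rad and z of S1 in the frame of E between 0.032 and 0.08 m and angle between S1's own z axis and vertical below 0.08 rad) and (horizontal distance between S2 and E below 0.015 m and angle between the y axis of S2 and the y axis of E, either way round below 0.15 rad and z of S2 in the frame of E between 0.032 and 0.08 m and angle between S2's own z axis and vertical below 0.08 rad) and height (world z) of S3 below 0.01 m and (distance between J1 and D below 0.077 m or distance between J1 and S3 below 0.07 m) and (distance between J2 and D below 0.077 m or distance between J2 and S3 below 0.07 m) and (distance between J3 and D below 0.077 m or distance between J3 and S3 below 0.07 m) and (distance between J4 and D below 0.077 m or distance between J4 and S3 below 0.07 m) and (distance between J5 and D below 0.077 m or distance between J5 and S3 below 0.07 m) and (distance between J6 and D below 0.077 m or distance between J6 and S3 below 0.07 m) and (distance between J7 and D below 0.077 m or distance between J7 and S3 below 0.07 m) and (distance between J8 and D below 0.077 m or distance between J8 and S3 below 0.07 m) and (distance between J9 and D below 0.077 m or distance between J9 and S3 below 0.07 m))) and angle between each of J1, J2, J3, J4, J5, J6, J7, J8, J9's own z axis and vertical below 0.25 rad and height (world z) of J1 between 0.0025 and 0.012 m and height (world z) of J2 between 0.0025 and 0.012 m and height (world z) of J3 between 0.0025 and 0.012 m and height (world z) of J4 between 0.0025 and 0.012 m and height (world z) of J5 between 0.0025 and 0.012 m and height (world z) of J6 between 0.0025 and 0.012 m and height (world z) of J7 between 0.0025 and 0.012 m and height (world z) of J8 between 0.0025 and 0.012 m and height (world z) of J9 between 0.0025 and 0.012 m and linear speed of each of J1, J2, J3, J4, J5, J6, J7, J8, J9, S1, S2, S3, E, plaque below 0.02 m/s); the robot touches nothing.
It fails at once if the vase or the mug is moved more than 40 mm (distance of any of vase, mug from where it was at the start of the episode above 0.04 m).
It fails at once if a jar is dropped into or pressed on the display tray with more than 45 N (contact force between any of J1, J2, J3, J4, J5, J6, J7, J8, J9 and D above 45 N).
Of J2, J3, J5, J7, J9 only 3 to 5 are there at a start; the rules pass over those that are not, and their reading is None.
At some moment in a run one of plaque may be knocked a few centimetres aside while the robot is not near it.
It also fails if it takes over 208 s, if anything falls off the work surface, if the arm or the gripper's body presses on something with over 40 N, if the wrist force passes 120 N, or if a joint passes its speed limit or range.

## Robot

A 6-joint arm with a two-finger parallel gripper is mounted at the origin on the work surface. World frame = base frame: x ahead of the robot, y to its left, z up, the work surface at z = 0. Lengths are in m, angles in rad, forces in N, time in s.
With the tool pointing down it reaches from about 0.25 to 0.725 m from the base axis. Payload 4 kg.
Tool frame: the origin (TCP) lies midway between the tips of the shut fingers; the grasp point (between the pads) lies 19 mm behind it; x points along the fingers, y is the direction in which the jaws open and shut, and the axes are right-handed (so a half turn about x gives the same grasp; the last joint's range is limited). The gripper opens to 85 mm and grips with 20 to 120 N. Pads are 22 mm wide; open, the fingers measure 114 mm over their backs; the gripper's body (76 mm by 85 mm) begins 54 mm behind the grasp point. The pads swing forward as they close: fully open they stand 13 mm farther back than shut.
Start: joints at [-1.172, 0.241, 0.005, 1.335, 0, 1.571], TCP at [0.194, -0.461, 0.231] pointing down, gripper open.
Joint ranges: [-2.72, 2.72], [-1.05, 1.87], [-1.09, 1.28], [-1.99, 2.15], [-1.42, 1.44], [-3.14, 3.14]. Speed limits (rad/s): [2.79, 2.79, 3.14, 3.14, 3.14, 3.14].

## Interface

Orientations are given as a unit quaternion [x, y, z, w].
In Python, from workcell import * gives the robot as it stands.
- The arm moves only by the tool play_rows, never from a script. Its argument "plan" is a list of rows, each a list of 7 numbers: the shift along the tool's x, y, z in mm, then the turn, a rotation vector about the tool's x, y, z in rad, then the closure, from -1 (fully open) to 1 (shut). In form: [[x, y, z, rx, ry, rz, grip], ...]. A call has 1 to 20 rows; each row shifts and turns the commanded pose from where the row before left it, along the tool's axes as they then stand; what a row does not reach is not made up. A row lasts 1/12 s, in which the tool goes at most 41.7 mm and 7.16 degrees, less where a joint would pass 70% of its speed; a pose out of reach is approached as far as the arm can. A call with a gripper value outside its range is refused whole. The fingers move at their own pace and stop on an object; the grip force is fixed at half the most. Time passes only in rows, so rows that do not move let the fingers close. It gives the time, the measured TCP pose, the force and the opening at its end, in the units of the state.
- get_obs(): the state, without advancing time (a new reading comes with each control period).
- camera(name): name is "scene" or "top"; returns a dict with "frame" (400x640x3 uint8, red, green, blue), "depth" (400x640 float32, m along the optical axis (not along the pixel's ray), 0 where there is no reading), "fx", "fy", "cx", "cy" (pixels), "camera_from_world" (4x4, takes a point from world to camera coordinates). Camera axes: x right, y up, looking along -z (the intrinsics and any distortion apply to the point x, -y, -z); pixel columns grow to the right and rows downward; lengths in m; the calibration is good to about 2 mm. A picture is of the moment at which its call begins.
- job_done(): hands the job in, once; it reports no verdict.
Trained networks look in a picture, given as the dict that the camera call returned (one of the last four; its "shot" number tells which), for a name from the list of things; names that differ only in an ending like _2 or _b are one class to them, and where a whole thing is asked for, a point or a joint stands for the part that bears it (a point fixed in the world has none). Each returns a list of dicts, best first, with "confidence" (0 to 1); they miss things now and then, are a little off and sometimes report something else, mostly with a low value. They report only what shows in the picture. A call takes as long as a camera call.
- search_frame(thing, picture): "centre" ([x, y, z] in m, in world coordinates, good to about 4 mm: the middle of the surface that is visible of it).
- pinpoint(thing, picture): "centre" ([x, y, z] in m, in world coordinates, good to about 4 mm: a listed point, or the origin of a listed thing).
The state is a dict: "clock": time; "joint_pos": joint angles; "joint_vel": joint speeds; "tau": joint torques, N m; "eef_pos": TCP position; "tool_rot": TCP orientation; "ft_force": force on the tool from outside, world axes, zero at the start; "ft_torque": the same for the moment, N m; "grip_width": finger opening in m.
Only numpy, scipy, OpenCV 4.12 (cv2) and the standard library are available. Lean on these libraries where they do the work, as an engineer would, in place of code of your own. Each camera call takes 0.05 s, during which the arm holds its last target. There are 200 camera calls.

## Working session

There is one attempt and no reset: what is moved stays moved. The work goes in short steps, Python scripts to look and compute and a tool call to move; the robot and the scene stay as the last step left them, time stands still between calls to the robot, and variables do not carry over. Pictures are saved under pics/ and viewed, about 12 in all and at most 16, crops included, and the job is handed in when it is done.

Besides the shell and the picture viewer there is one more tool, called as a command line: name --pt "numbers of a row" for each row, then --argument value for the rest. play_rows: Moves the arm, as the interface text tells. Its arguments: {"type":"object","properties":{"plan":{"type":"array","items":{"type":"array","items":{"type":"number"}}}},"required":["plan"]}

```bash
ls; mkdir -p pics; cat > h.py <<'E'
from workcell import *
import numpy as np, cv2
def world(p):
    d=p["depth"]; v,u=np.mgrid[0:400,0:640]
    X=(u-p["cx"])/p["fx"]*d; Y=-(v-p["cy"])/p["fy"]*d
    T=np.linalg.inv(p["camera_from_world"])
    P=np.stack([X,Y,-d,np.ones_like(d)],-1)@T.T
    return P[...,:3]
def save(p,n): cv2.imwrite("pics/"+n,p["frame"][...,::-1])
def ortho(p,x0=0.0,x1=.8,y0=-.65,y1=.65,zmin=.0,s=500):
    "top map of max height: rows = -x, cols = -y"
    W=world(p); ok=p["depth"]>0
    return W,ok
E
python3 - <<'E'
from h import *
o=get_obs(); print({k:np.round(v,3).tolist() for k,v in o.items()})
t=camera("top"); s=camera("scene"); save(t,"t0.png"); save(s,"s0.png")
print(t.keys(),t["fx"],t["camera_from_world"],s["camera_from_world"])
for nm in ["J1","S1","E","D","plaque","holder","vase","mug","pocket0","pocket5"]:
    for f in (search_frame,pinpoint):
        for c,p in (("t",t),("s",s)):
            try: print(nm,f.__name__,c,[(np.round(q["centre"],3).tolist(),round(q["confidence"],2)) for q in f(nm,p)])
            except Exception as e: print(nm,f.__name__,c,e)
E
```

```text
pics
{'clock': 0.0, 'joint_pos': [-1.172, 0.241, 0.004, 1.335, -0.0, 1.571], 'joint_vel': [-0.0, -0.001, 0.001, -0.0, -0.0, 0.0], 'tau': [-0.001, -37.232, 25.241, 0.017, 0.0, 0.0], 'eef_pos': [0.194, -0.46, 0.23], 'tool_rot': [-0.693, -0.141, 0.693, -0.139], 'ft_force': [0.967, 0.915, 0.126], 'ft_torque': [0.044, 0.019, 0.035], 'grip_width': 0.085}
dict_keys(['frame', 'depth', 'fx', 'fy', 'cx', 'cy', 'camera_from_world', 'shot']) 477.57315042791595 [[ 0.0030718  -0.99998149  0.00525125 -0.01152552]
 [ 0.98560443  0.00391523  0.16902244 -0.56537359]
 [-0.16903987  0.00465645  0.98559821 -1.07662009]
 [ 0.          0.          0.          1.        ]] [[-3.52826961e-01  9.35687934e-01 -1.10697915e-03  1.85203058e-01]
 [-7.17490995e-01 -2.69790019e-01  6.42199360e-01  3.71682042e-01]
 [ 6.00599541e-01  2.27379496e-01  7.66536859e-01 -1.40398601e+00]
 [ 0.00000000e+00  0.00000000e+00  0.00000000e+00  1.00000000e+00]]
J1 call t [([0.609, -0.047, 0.045], 0.88), ([0.636, 0.226, 0.044], 0.86), ([0.621, 0.07, 0.045], 0.81), ([0.626, 0.166, 0.045], 0.81), ([0.443, 0.047, 0.046], 0.78), ([0.44,
[... 3513 characters left out ...]
046, 0.003], 0.31)]
pocket5 call t [([0.661, 0.007, 0.006], 0.75), ([0.616, 0.069, 0.042], 0.26)]
pocket5 call s [([0.646, 0.18, 0.047], 0.66), ([0.66, 0.007, 0.014], 0.6), ([0.63, 0.071, 0.049], 0.41)]
pocket5 call t [([0.668, -0.052, 0.005], 0.97), ([0.608, -0.045, 0.006], 0.91), ([0.672, 0.003, 0.003], 0.91), ([0.618, 0.012, 0.004], 0.85), ([0.681, 0.059, 0.005], 0.75), ([0.442, 0.049, 0.004], 0.16)]
pocket5 call s [([0.68, 0.058, 0.001], 0.91), ([0.666, -0.052, -0.001], 0.84), ([0.619, 0.006, 0.007], 0.7), ([0.678, 0.006, 0.009], 0.7), ([0.623, 0.065, 0.009], 0.69), ([0.611, -0.05, 0.004], 0.63), ([0.624, 0.063, 0.008], 0.58), ([0.634, 0.18, 0.007], 0.32), ([0.609, -0.046, 0.003], 0.31)]
```

View pics/t0.png

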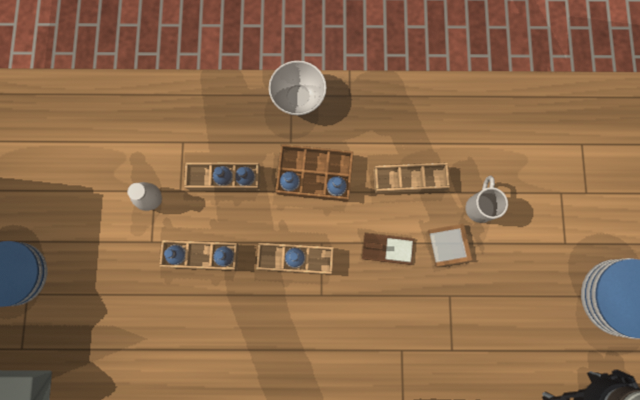

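View pics/s0.png

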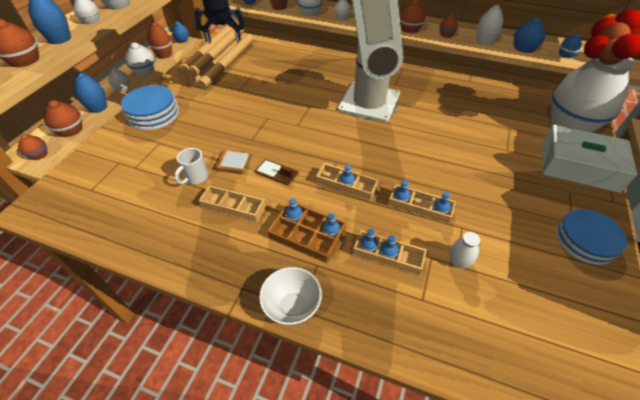

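The top view shows two jars in the display tray (pixels 289,181 and 337,186), so four pockets are empty. The stock trays hold two jars (222,175; 244,176), two (174,254; 222,257) and one (294,257). E is at (412,178), the plaque at (388,248) with its label toward the holder at (450,245). That makes seven jars, with one left over. Next I'll get precise poses from depth.

```bash
cat >> h.py <<'E'
from scipy.spatial.transform import Rotation as R
def knobs(p):
    W=world(p); b=p["frame"].astype(int); m=(p["depth"]>0)&(W[...,2]>.066)&(W[...,2]<.10)&(W[...,0]>.3)&(W[...,0]<.75)&(abs(W[...,1])<.42)&(b[...,2]>b[...,0]+15)
    n,l,st,_=cv2.connectedComponentsWithStats(m.astype(np.uint8))
    out=[]
    for i in range(1,n):
        q=W[l==i]
        if len(q)>8:
            top=q[q[:,2]>q[:,2].max()-.006]
            out.append(np.round(np.r_[(top[:,:2].max(0)+top[:,:2].min(0))/2,np.median(top[:,2]),len(q)],4).tolist())
    return out
def rect(p,c,rx=.12,lo=.030,hi=.041):
    "min-area rectangle of the points at rim height near c"
    W=world(p); m=(p["depth"]>0)&(W[...,2]>lo)&(W[...,2]<hi)&(abs(W[...,0]-c[0])<rx)&(abs(W[...,1]-c[1])<.11)
    q=W[m]; 
    b=p["frame"].astype(int)[m]; q=q[b[:,0]>b[:,2]+15]
    (x,y),(w,h),a=cv2.minAreaRect((q[:,:2]*1000).astype(np.float32))
    if w>h: w,h,a=h,w,a-90
    return dict(c=(round(x,1),round(y,1)),size=(round(w,1),round(h,1)),yaw_y=round(float((a+90)%180-90),2),n=len(q),z=round(float(np.median(q[:,2])),4))
def pose():
    o=get_obs(); r=R.from_quat(o["tool_rot"]); return o["eef_pos"],r.as_matrix()
def to(x,y,z):
    p,M=pose(); return np.round(M.T@(np.array([x,y,z])-p)*1000,1)
E
python3 - <<'E'
from h import *
p,M=pose(); print(p,M.round(3))
t=camera("top"); s=camera("scene")
for n,c in (("t",t),("s",s)):
    print(n,*knobs(c),sep="\n")
    for nm,q,rx in (("A",(.635,.23),.055),("B",(.444,.279),.055),("C",(.44,.05),.055),("E",(.635,-.225),.055),("D",(.65,.005),.085)):
        print(nm,rect(c,q,rx))
    print("rib",rect(c,(.463,-.173),.06,.028,.05))
    print("plate",rect(c,(.463,-.2),.06,.004,.012))
    print("holder",rect(c,(.47,-.315),.06,.012,.022))
E
```

```text
[ 0.19416765 -0.46076551  0.23129523] [[ 0.     0.388 -0.922]
 [ 0.    -0.922 -0.388]
 [-1.    -0.    -0.   ]]
t
[0.635, 0.2292, 0.0844, 55.0]
[0.6321, 0.1763, 0.0834, 58.0]
[0.6229, 0.0678, 0.0824, 62.0]
[0.6119, -0.0449, 0.0831, 61.0]
[0.4443, 0.3331, 0.0829, 64.0]
[0.4424, 0.2198, 0.0827, 64.0]
[0.4396, 0.0529, 0.0836, 67.0]
A {'c': (636.0, 231.9), 'size': (63.8, 175.8), 'yaw_y': 0.38, 'n': 585, 'z': 0.0345}
B {'c': (445.1, 278.6), 'size': (62.2, 177.1), 'yaw_y': -1.97, 'n': 517, 'z': 0.0349}
C {'c': (437.9, 52.6), 'size': (62.1, 175.9), 'yaw_y': -3.3, 'n': 506, 'z': 0.035}
E {'c': (634.3, -226.9), 'size': (63.5, 176.5), 'yaw_y': 2.65, 'n': 505, 'z': 0.0347}
D {'c': (646.0, 7.9), 'size': (120.1, 176.0), 'yaw_y': -5.6, 'n': 783, 'z': 0.034}
rib {'c': (467.0, -131.6), 'size': (12.2, 38.4), 'yaw_y': -6.74, 'n': 94, 'z': 0.0376}
plate {'c': (462.5, -199.4), 'size': (117.9, 209.9), 'yaw_y': 0.24, 'n': 1193, 'z': 0.0077}
holder {'c': (469.7, -303.6), 'size': (89.1, 189.5), 'yaw_y': 9.88, 'n': 614, 'z': 0.0166}
s
[0.4396, 0.0521, 0.0831, 30.0]
[0.4387, 0.2188, 0.0834, 34.0]
[0.4424, 0.3323, 0.0835, 46.0]
[0.611, -0.0456, 0.0841, 42.0]
[0.6224, 0.0672, 0.0834, 49.0]
[0.6334, 0.1762, 0.0832, 40.0]
[0.6336, 0.2292, 0.0827, 55.0]
A {'c': (632.9, 231.3), 'size': (65.4, 176.0), 'yaw_y': 0.07, 'n': 474, 'z': 0.0348}
B {'c': (442.2, 278.0), 'size': (66.2, 175.6), 'yaw_y': -2.17, 'n': 399, 'z': 0.035}
C {'c': (435.2, 52.4), 'size': (65.1, 176.3), 'yaw_y': -3.1, 'n': 374, 'z': 0.0353}
E {'c': (631.6, -226.7), 'size': (64.7, 177.2), 'yaw_y': 2.49, 'n': 422, 'z': 0.035}
D {'c': (643.3, 7.4), 'size': (120.8, 177.7), 'yaw_y': -5.73, 'n': 676, 'z': 0.0341}
rib {'c': (464.8, -132.0), 'size': (15.5, 40.5), 'yaw_y': -10.51, 'n': 68, 'z': 0.0373}
plate {'c': (461.9, -203.0), 'size': (106.7, 222.3), 'yaw_y': 7.46, 'n': 382, 'z': 0.0086}
holder {'c': (464.8, -283.3), 'size': (94.4, 157.3), 'yaw_y': 9.53, 'n': 303, 'z': 0.0179}
```

play_rows --pt "0 0 0 -0.1172 0 0 0" --pt "0 0 0 -0.1172 0 0 0" --pt "0 0 0 -0.1172 0 0 0" --pt "0 0 0 -0.1172 0 0 0" --pt "0 0 0 -0.1172 0 0 0" --pt "0 0 0 -0.1172 0 0 0" --pt "0 0 0 -0.1172 0 0 0" --pt "0 0 0 -0.1172 0 0 0" --pt "0 0 0 -0.1172 0 0 0" --pt "0 0 0 -0.1172 0 0 0"

```text
clock: 3.03
eef_pos: [0.1942, -0.4608, 0.2313]
tool_rot: [0.499, 0.501, -0.499, 0.501]
ft_force: [-0.6, -1.3, -0.4]
grip_width: 0.0428
```

play_rows --pt "0 13 -28 0 0 0 0" --pt "0 13 -28 0 0 0 0" --pt "0 13 -28 0 0 0 0" --pt "0 13 -28 0 0 0 0" --pt "0 13 -28 0 0 0 0" --pt "0 13 -28 0 0 0 0" --pt "0 13 -28 0 0 0 0" --pt "0 13 -28 0 0 0 0" --pt "0 13 -28 0 0 0 0" --pt "0 13 -28 0 0 0 0" --pt "5 13 -28 0 0 0 0" --pt "5 13 -28 0 0 0 0" --pt "10 13 -28 0 0 0 0" --pt "10 13 -28 0 0 0 0" --pt "10 13 -28 0 0 0 0" --pt "10 13 -28 0 0 0 0" --pt "10 13 -28 0 0 0 0" --pt "10 13 -28 0 0 0 0" --pt "0 0 0 0 0 0 0" --pt "0 0 0 0 0 0 0"

```text
clock: 4.7
eef_pos: [0.428, 0.0444, 0.1606]
tool_rot: [0.499, 0.501, -0.5, 0.501]
ft_force: [-0.3, -0.5, 0.0]
grip_width: 0.0428
```

play_rows --pt "0 11.6 -8.1 0 0 0 0" --pt "25 0 0 0 0 0 0" --pt "25 0 0 0 0 0 0" --pt "20 0 0 0 0 0 0" --pt "15 0 0 0 0 0 0" --pt "13 0 0 0 0 0 0" --pt "10 0 0 0 0 0 0" --pt "0 0 0 0 0 0 0" --pt "0 0 0 0 0 0 0.5" --pt "0 0 0 0 0 0 1" --pt "0 0 0 0 0 0 1" --pt "0 0 0 0 0 0 1" --pt "0 0 0 0 0 0 1" --pt "0 0 0 0 0 0 1" --pt "0 0 0 0 0 0 1"

```text
clock: 5.95
eef_pos: [0.4406, 0.0511, 0.0543]
tool_rot: [0.5, 0.499, -0.5, 0.501]
ft_force: [-1.1, -1.7, 5.6]
grip_width: 0.0183
```

play_rows --pt "-5 0 0 0 0 0 1" --pt "-10 0 0 0 0 0 1" --pt "-15 0 0 0 0 0 1" --pt "-20 0 0 0 0 0 1" --pt "-25 0 0 0 0 0 1" --pt "-20 0 0 0 0 0 1" --pt "-15 0 0 0 0 0 1" --pt "0 0 0 0 0 0 1" --pt "0 0 0 0 0 0 1"

```text
clock: 6.7
eef_pos: [0.4402, 0.0515, 0.1637]
tool_rot: [0.5, 0.5, -0.499, 0.5]
ft_force: [0.0, 0.2, -1.2]
grip_width: 0.0183
```

play_rows --pt "0 13 6 0 0 0 1" --pt "0 25 12 0 0 0 1" --pt "0 27 12 0 0 0 1" --pt "0 27 12 0 0 0 1" --pt "0 27 12 0 0 0 1" --pt "0 27 12 0 0 0 1" --pt "0 27 12 0 0 0 1" --pt "0 27 12 0 0 0 1" --pt "0 17 8 0 0 0 1" --pt "0 10.3 5.3 0 0 0 1" --pt "0 0 0 0 0 0 1" --pt "0 0 0 0 0 0 1" --pt "0 0 0 0 0 0 1"

```text
clock: 7.78
eef_pos: [0.6656, -0.0515, 0.1616]
tool_rot: [0.499, 0.501, -0.501, 0.499]
ft_force: [0.0, -0.3, -0.5]
grip_width: 0.0182
```

```bash
python3 - <<'E'
from h import *
s=camera("scene"); cv2.imwrite("pics/s1.png",cv2.resize(s["frame"][100:300,200:500,::-1],None,fx=2.5,fy=2.5))
print(get_obs()["eef_pos"],get_obs()["ft_force"])
W=world(s);b=s["frame"].astype(int);m=(b[...,2]>b[...,0]+15)&(W[...,2]>.10)&(W[...,2]<.2)&(abs(W[...,0]-.66)<.06)&(abs(W[...,1]+.05)<.06)
q=W[m];print(len(q),q.min(0),q.max(0),q.mean(0))
E
```

```text
[ 0.6657541  -0.05138123  0.16227391] [ 0.57626424 -0.11885739 -0.87590755]
260 [ 0.64927792 -0.06593187  0.11615801] [ 0.68704631 -0.02603778  0.19938967] [ 0.67235649 -0.04105795  0.15103082]
```

View pics/s1.png

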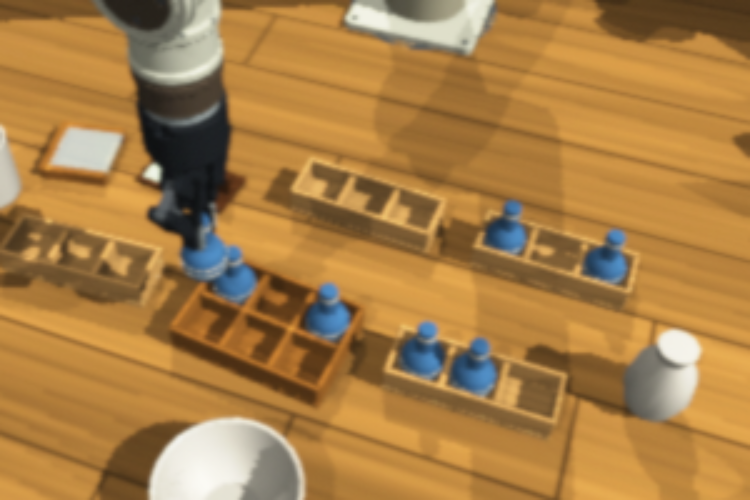

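The jar hangs upright in the gripper above pocket 3 (around 205,255), its source tray C is empty, and nothing else has moved. I'll lower it now.

play_rows --pt "15 1.8 0.4 0 0 0 1" --pt "25 0 0 0 0 0 1" --pt "25 0 0 0 0 0 1" --pt "15 0 0 0 0 0 1" --pt "10 0 0 0 0 0 1" --pt "6 0 0 0 0 0 1" --pt "4 0 0 0 0 0 1" --pt "3 0 0 0 0 0 1" --pt "2 0 0 0 0 0 1" --pt "0 0 0 0 0 0 1" --pt "0 0 0 0 0 0 1"

```text
clock: 8.75
eef_pos: [0.6694, -0.0524, 0.0591]
tool_rot: [0.5, 0.5, -0.5, 0.5]
ft_force: [-0.5, 0.5, -0.8]
grip_width: 0.0181
```

play_rows --pt "1.5 0 0 0 0 0 1" --pt "0 0 0 0 0 0 1" --pt "0 0 0 0 0 0 0.45" --pt "0 0 0 0 0 0 0.3" --pt "0 0 0 0 0 0 0.2" --pt "0 0 0 0 0 0 0.2" --pt "-10 0 0 0 0 0 0.2" --pt "-20 0 0 0 0 0 0.2" --pt "-25 0 0 0 0 0 0" --pt "-25 0 0 0 0 0 0" --pt "-25 0 0 0 0 0 0" --pt "0 0 0 0 0 0 0" --pt "0 0 0 0 0 0 0"

```text
clock: 9.83
eef_pos: [0.6705, -0.0525, 0.1653]
tool_rot: [0.501, 0.498, -0.499, 0.502]
ft_force: [1.2, 0.6, -0.2]
grip_width: 0.043
```

```bash
python3 - <<'E'
from h import *
print(get_obs()["eef_pos"],knobs(camera("scene")))
E
```

```text
[ 0.67050229 -0.05250795  0.16529319] [[0.4396, 0.2191, 0.0837, 34.0], [0.4429, 0.3325, 0.0832, 47.0], [0.6105, -0.0453, 0.0837, 42.0], [0.665, -0.0498, 0.0834, 57.0], [0.6231, 0.0673, 0.0832, 50.0], [0.6341, 0.1759, 0.083, 40.0], [0.6338, 0.2299, 0.083, 53.0]]
```

play_rows --pt "0 -22 -26 0 0 0 0" --pt "0 -22 -26 0 0 0 0" --pt "0 -22 -26 0 0 0 0" --pt "0 -22 -26 0 0 0 0" --pt "0 -22 -26 0 0 0 0" --pt "0 -22 -26 0 0 0 0" --pt "0 -22 -26 0 0 0 0" --pt "0 -22 -26 0 0 0 0" --pt "0 -22 -26 0 0 0 0" --pt "0 -22 -26 0 0 0 0" --pt "0 -10 -12 0 0 0 0" --pt "15 0 0 0 0 0 0" --pt "20 0 0 0 0 0 0" --pt "15 0 0 0 0 0 0" --pt "0 0 0 0 0 0 0" --pt "0 0 0 0 0 0 0"

```text
clock: 11.22
eef_pos: [0.4373, 0.2189, 0.1103]
tool_rot: [-0.498, -0.501, 0.501, -0.5]
ft_force: [0.2, -0.5, 0.1]
grip_width: 0.0431
```

play_rows --pt "15 3 0 0 0 0 0" --pt "20 0 0 0 0 0 0" --pt "12 0 0 0 0 0 0" --pt "8 0 0 0 0 0 0" --pt "0 0 0 0 0 0 0.5" --pt "0 0 0 0 0 0 1" --pt "0 0 0 0 0 0 1" --pt "0 0 0 0 0 0 1" --pt "0 0 0 0 0 0 1" --pt "0 0 0 0 0 0 1"

```text
clock: 12.05
eef_pos: [0.4423, 0.2198, 0.0574]
tool_rot: [0.5, 0.5, -0.5, 0.5]
ft_force: [-0.2, 0.7, 1.0]
grip_width: 0.0178
```

play_rows --pt "-5 0 0 0 0 0 1" --pt "-10 0 0 0 0 0 1" --pt "-15 0 0 0 0 0 1" --pt "-20 0 0 0 0 0 1" --pt "-25 0 0 0 0 0 1" --pt "-20 0 0 0 0 0 1" --pt "-15 0 0 0 0 0 1" --pt "0 0 0 0 0 0 1" --pt "0 0 0 0 0 0 1"

```text
clock: 12.8
eef_pos: [0.4426, 0.22, 0.1681]
tool_rot: [0.501, 0.5, -0.499, 0.5]
ft_force: [-0.7, -0.4, -1.2]
grip_width: 0.018
```

play_rows --pt "0 11 10 0 0 0 1" --pt "0 22 21 0 0 0 1" --pt "0 22 21 0 0 0 1" --pt "0 22 21 0 0 0 1" --pt "0 22 21 0 0 0 1" --pt "0 22 21 0 0 0 1" --pt "0 22 21 0 0 0 1" --pt "0 22 21 0 0 0 1" --pt "0 22 21 0 0 0 1" --pt "0 22 21 0 0 0 1" --pt "0 21 16 0 0 0 1" --pt "0 0 0 0 0 0 1" --pt "15 0 0 0 0 0 1" --pt "15 0 0 0 0 0 1" --pt "0 0 0 0 0 0 1" --pt "0 0 0 0 0 0 1"

```text
clock: 14.13
eef_pos: [0.6699, 0.0049, 0.1343]
tool_rot: [0.499, 0.501, -0.501, 0.499]
ft_force: [0.5, -0.1, -1.4]
grip_width: 0.018
```

play_rows --pt "20 2 0 0 0 0 1" --pt "20 0 0 0 0 0 1" --pt "12 0 0 0 0 0 1" --pt "10 0 0 0 0 0 1" --pt "6 0 0 0 0 0 1" --pt "4 0 0 0 0 0 1" --pt "3 0 0 0 0 0 1" --pt "0 0 0 0 0 0 1" --pt "0 0 0 0 0 0 1"

```text
clock: 14.88
eef_pos: [0.6743, 0.0047, 0.0625]
tool_rot: [0.5, 0.5, -0.5, 0.5]
ft_force: [-0.3, 0.2, -0.4]
grip_width: 0.0178
```

play_rows --pt "1 0 0 0 0 0 1" --pt "0 0 0 0 0 0 1" --pt "0 0 0 0 0 0 0.45" --pt "0 0 0 0 0 0 0.3" --pt "0 0 0 0 0 0 0.2" --pt "0 0 0 0 0 0 0.2" --pt "-10 0 0 0 0 0 0.2" --pt "-20 0 0 0 0 0 0.2" --pt "-25 0 0 0 0 0 0" --pt "-25 0 0 0 0 0 0" --pt "-25 0 0 0 0 0 0" --pt "0 0 0 0 0 0 0" --pt "0 0 0 0 0 0 0"

```text
clock: 15.97
eef_pos: [0.6755, 0.0046, 0.1693]
tool_rot: [0.502, 0.499, -0.498, 0.501]
ft_force: [-0.3, -0.3, -0.5]
grip_width: 0.043
```

```bash
python3 - <<'E'
from h import *
print(get_obs()["eef_pos"],to(.6338,.2294,.16),knobs(camera("scene")))
E
```

```text
[0.67548563 0.00463479 0.16928339] [   9.   -41.7 -224.8] [[0.4441, 0.3325, 0.0839, 45.0], [0.6655, -0.0502, 0.0835, 58.0], [0.6219, 0.067, 0.0833, 50.0], [0.6715, 0.005, 0.0829, 56.0], [0.6325, 0.1758, 0.0836, 40.0], [0.6344, 0.2287, 0.0829, 57.0]]
```

play_rows --pt "0 -5 -25 0 0 0 0" --pt "0 -5 -25 0 0 0 0" --pt "0 -5 -25 0 0 0 0" --pt "0 -5 -25 0 0 0 0" --pt "0 -5 -25 0 0 0 0" --pt "0 -5 -25 0 0 0 0" --pt "0 -5 -25 0 0 0 0" --pt "0 -5 -25 0 0 0 0" --pt "0 -1 -25 0 0 0 0" --pt "0 0 0 0 0 0 0" --pt "20 0 0 0 0 0 0" --pt "20 0 0 0 0 0 0" --pt "15 0 0 0 0 0 0" --pt "0 0 0 0 0 0 0" --pt "0 0 0 0 0 0 0"

```text
clock: 17.27
eef_pos: [0.6314, 0.2287, 0.1086]
tool_rot: [-0.498, -0.501, 0.502, -0.499]
ft_force: [-0.1, 0.2, 0.3]
grip_width: 0.043
```

play_rows --pt "15 1 -0.5 0 0 0 0" --pt "18 0 0 0 0 0 0" --pt "12 0 0 0 0 0 0" --pt "8 0 0 0 0 0 0" --pt "0 0 0 0 0 0 0.5" --pt "0 0 0 0 0 0 1" --pt "0 0 0 0 0 0 1" --pt "0 0 0 0 0 0 1" --pt "0 0 0 0 0 0 1" --pt "0 0 0 0 0 0 1"

```text
clock: 18.1
eef_pos: [0.6342, 0.2303, 0.0584]
tool_rot: [0.5, 0.5, -0.5, 0.5]
ft_force: [-0.3, 0.7, -1.3]
grip_width: 0.0184
```

play_rows --pt "-5 0 0 0 0 0 1" --pt "-10 0 0 0 0 0 1" --pt "-15 0 0 0 0 0 1" --pt "-20 0 0 0 0 0 1" --pt "-25 0 0 0 0 0 1" --pt "-20 0 0 0 0 0 1" --pt "-15 0 0 0 0 0 1" --pt "0 0 0 0 0 0 1" --pt "0 0 0 0 0 0 1"

```text
clock: 18.85
eef_pos: [0.6347, 0.2305, 0.1697]
tool_rot: [0.501, 0.499, -0.499, 0.501]
ft_force: [0.2, 0.2, -1.4]
grip_width: 0.0182
```

play_rows --pt "0 3 12 0 0 0 1" --pt "0 6 24 0 0 0 1" --pt "0 6 24 0 0 0 1" --pt "0 6 24 0 0 0 1" --pt "0 6 24 0 0 0 1" --pt "0 6 24 0 0 0 1" --pt "0 6 22 0 0 0 1" --pt "0 5 15 0 0 0 1" --pt "0 0 0 0 0 0 1" --pt "15 0 0 0 0 0 1" --pt "20 0 0 0 0 0 1" --pt "0 0 0 0 0 0 1" --pt "0 0 0 0 0 0 1"

```text
clock: 19.93
eef_pos: [0.676, 0.0613, 0.1305]
tool_rot: [0.498, 0.501, -0.501, 0.499]
ft_force: [-0.3, 0.2, -0.8]
grip_width: 0.0178
```

play_rows --pt "20 1.5 0 0 0 0 1" --pt "18 0 0 0 0 0 1" --pt "12 0 0 0 0 0 1" --pt "8 0 0 0 0 0 1" --pt "6 0 0 0 0 0 1" --pt "4 0 0 0 0 0 1" --pt "3 0 0 0 0 0 1" --pt "0 0 0 0 0 0 1" --pt "0 0 0 0 0 0 1"

```text
clock: 20.68
eef_pos: [0.6798, 0.0612, 0.0625]
tool_rot: [0.5, 0.5, -0.5, 0.5]
ft_force: [0.1, -0.1, -0.0]
grip_width: 0.0184
```

play_rows --pt "1 0 0 0 0 0 1" --pt "1 0 0 0 0 0 1" --pt "0 0 0 0 0 0 1" --pt "0 0 0 0 0 0 0.45" --pt "0 0 0 0 0 0 0.3" --pt "0 0 0 0 0 0 0.2" --pt "0 0 0 0 0 0 0.2" --pt "-10 0 0 0 0 0 0.2" --pt "-20 0 0 0 0 0 0.2" --pt "-25 0 0 0 0 0 0" --pt "-25 0 0 0 0 0 0" --pt "-25 0 0 0 0 0 0" --pt "0 0 0 0 0 0 0" --pt "0 0 0 0 0 0 0"

```text
clock: 21.85
eef_pos: [0.681, 0.0613, 0.1684]
tool_rot: [0.502, 0.499, -0.498, 0.501]
ft_force: [-0.1, -0.3, -0.2]
grip_width: 0.0426
```

```bash
python3 - <<'E'
from h import *
print(get_obs()["eef_pos"],to(.6333,.1761,.16),knobs(camera("scene")))
E
```

```text
[0.68098002 0.06125793 0.16836029] [   8.1  -47.7 -114.8] [[0.4445, 0.3324, 0.0836, 48.0], [0.6118, -0.0452, 0.0838, 41.0], [0.6664, -0.0501, 0.0831, 60.0], [0.6237, 0.0673, 0.0829, 51.0], [0.671, 0.0057, 0.0833, 58.0], [0.6793, 0.0613, 0.0839, 59.0], [0.6338, 0.1758, 0.0834, 40.0]]
```

play_rows --pt "0 -9 -20 0 0 0 0" --pt "0 -9 -20 0 0 0 0" --pt "0 -9 -20 0 0 0 0" --pt "0 -9 -20 0 0 0 0" --pt "0 -8 -20 0 0 0 0" --pt "0 -2 -15 0 0 0 0" --pt "0 0 0 0 0 0 0" --pt "20 0 0 0 0 0 0" --pt "20 0 0 0 0 0 0" --pt "15 0 0 0 0 0 0" --pt "0 0 0 0 0 0 0" --pt "0 0 0 0 0 0 0"

```text
clock: 22.9
eef_pos: [0.6326, 0.1751, 0.1082]
tool_rot: [-0.499, -0.5, 0.501, -0.499]
ft_force: [-1.0, 0.9, -0.0]
grip_width: 0.0427
```

play_rows --pt "15 1 0 0 0 0 0" --pt "18 0 0 0 0 0 0" --pt "12 0 0 0 0 0 0" --pt "7 0 0 0 0 0 0" --pt "0 0 0 0 0 0 0.5" --pt "0 0 0 0 0 0 1" --pt "0 0 0 0 0 0 1" --pt "0 0 0 0 0 0 1" --pt "0 0 0 0 0 0 1" --pt "0 0 0 0 0 0 1"

```text
clock: 23.73
eef_pos: [0.6349, 0.1763, 0.0588]
tool_rot: [0.5, 0.5, -0.5, 0.5]
ft_force: [-0.2, 0.8, 1.5]
grip_width: 0.018
```

play_rows --pt "-5 0 0 0 0 0 1" --pt "-10 0 0 0 0 0 1" --pt "-15 0 0 0 0 0 1" --pt "-20 0 0 0 0 0 1" --pt "-25 0 0 0 0 0 1" --pt "-20 0 0 0 0 0 1" --pt "-15 0 0 0 0 0 1" --pt "0 0 0 0 0 0 1" --pt "0 0 0 0 0 0 1"

```text
clock: 24.48
eef_pos: [0.6351, 0.1764, 0.1695]
tool_rot: [0.501, 0.499, -0.499, 0.501]
ft_force: [-0.9, -0.0, -1.2]
grip_width: 0.0182
```

play_rows --pt "0 -2 12 0 0 0 1" --pt "0 -3 24 0 0 0 1" --pt "0 -3 24 0 0 0 1" --pt "0 -3 24 0 0 0 1" --pt "0 -3 24 0 0 0 1" --pt "0 -2 24 0 0 0 1" --pt "0 -2 22 0 0 0 1" --pt "0 -1 12 0 0 0 1" --pt "0 0 0 0 0 0 1" --pt "15 0 0 0 0 0 1" --pt "20 0 0 0 0 0 1" --pt "0 0 0 0 0 0 1" --pt "0 0 0 0 0 0 1"

```text
clock: 25.57
eef_pos: [0.6138, 0.0109, 0.131]
tool_rot: [0.499, 0.501, -0.501, 0.499]
ft_force: [-0.3, -0.1, -0.5]
grip_width: 0.0181
```

play_rows --pt "20 1.5 0 0 0 0 1" --pt "18 0 0 0 0 0 1" --pt "12 0 0 0 0 0 1" --pt "8 0 0 0 0 0 1" --pt "6 0 0 0 0 0 1" --pt "4 0 0 0 0 0 1" --pt "3 0 0 0 0 0 1" --pt "0 0 0 0 0 0 1" --pt "0 0 0 0 0 0 1"

```text
clock: 26.32
eef_pos: [0.6173, 0.0102, 0.0624]
tool_rot: [0.5, 0.5, -0.5, 0.5]
ft_force: [0.5, 0.6, -0.4]
grip_width: 0.0179
```

play_rows --pt "1 0 0 0 0 0 1" --pt "1 0 0 0 0 0 1" --pt "0 0 0 0 0 0 1" --pt "0 0 0 0 0 0 0.45" --pt "0 0 0 0 0 0 0.3" --pt "0 0 0 0 0 0 0.2" --pt "0 0 0 0 0 0 0.2" --pt "-10 0 0 0 0 0 0.2" --pt "-20 0 0 0 0 0 0.2" --pt "-25 0 0 0 0 0 0" --pt "-25 0 0 0 0 0 -0.5" --pt "-25 0 0 0 0 0 -1" --pt "0 0 0 0 0 0 -1" --pt "0 0 0 0 0 0 -1"

```text
clock: 27.48
eef_pos: [0.6185, 0.0102, 0.168]
tool_rot: [0.501, 0.499, -0.499, 0.501]
ft_force: [0.1, -0.8, 0.3]
grip_width: 0.085
```

```bash
python3 - <<'E'
from h import *
s=camera("scene");t=camera("top");save(t,"t2.png")
print(get_obs()["eef_pos"],knobs(s),knobs(t))
for c in (s,t):
  for nm,q,rx in (("A",(.635,.23),.055),("B",(.444,.279),.055),("C",(.44,.05),.055),("E",(.635,-.225),.055),("D",(.65,.005),.085)): print(nm,rect(c,q,rx))
E
```

```text
[0.61650802 0.01012955 0.16473112] [[0.4443, 0.3328, 0.0831, 49.0], [0.6088, -0.0449, 0.0832, 43.0], [0.6166, 0.0102, 0.0828, 34.0], [0.6648, -0.0508, 0.0832, 57.0], [0.6215, 0.012, 0.0685, 10.0], [0.6225, 0.0677, 0.0836, 49.0], [0.6713, 0.0056, 0.0837, 58.0], [0.6779, 0.0619, 0.083, 59.0]] [[0.4444, 0.3323, 0.0828, 63.0]]
A {'c': (633.5, 231.4), 'size': (64.7, 175.6), 'yaw_y': -0.01, 'n': 513, 'z': 0.035}
B {'c': (443.3, 278.2), 'size': (65.4, 175.5), 'yaw_y': -2.0, 'n': 415, 'z': 0.035}
C {'c': (434.6, 52.3), 'size': (67.8, 175.8), 'yaw_y': -3.57, 'n': 390, 'z': 0.035}
E {'c': (631.6, -227.2), 'size': (65.3, 177.2), 'yaw_y': 2.87, 'n': 433, 'z': 0.035}
D {'c': (644.3, 7.3), 'size': (121.0, 176.6), 'yaw_y': -5.29, 'n': 608, 'z': 0.0341}
A {'c': (636.2, 231.7), 'size': (63.7, 176.0), 'yaw_y': -0.28, 'n': 512, 'z': 0.0346}
B {'c': (445.1, 278.8), 'size': (61.9, 176.7), 'yaw_y': -1.98, 'n': 508, 'z': 0.0349}
C {'c': (0.0, 0.0), 'size': (0.0, 0.0), 'yaw_y': 0.0, 'n': 0, 'z': nan}
E {'c': (633.8, -227.0), 'size': (63.4, 176.3), 'yaw_y': 2.56, 'n': 532, 'z': 0.0346}
D {'c': (672.2, -81.3), 'size': (16.1, 56.6), 'yaw_y': -78.17, 'n': 53, 'z': 0.0356}
  return _methods._mean(a, axis=axis, dtype=dtype,
  ret = ret.dtype.type(ret / rcount)
```

View pics/t2.png

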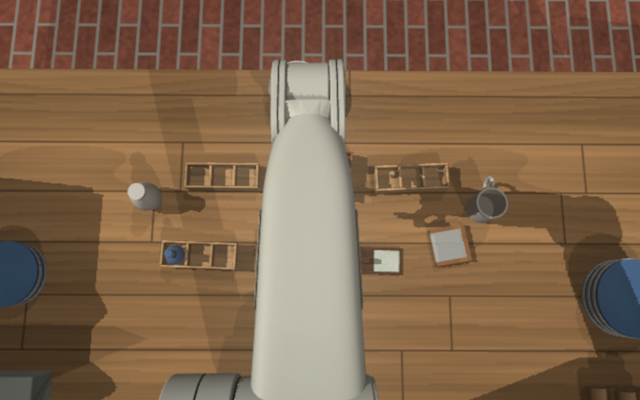

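The display tray is full. The plaque has been knocked: its label is now around pixel (387,261). Next I'll grip empty tray A.

play_rows --pt "0 2 -24 0 0 0 -1" --pt "0 2 -24 0 0 0 -1" --pt "0 2 -24 0 0 0 -1" --pt "0 2 -24 0 0 0 -1" --pt "0 2 -24 0 0 0 -1" --pt "0 2 -24 0 0 0 -1" --pt "0 2 -24 0 0 0 -1" --pt "0 2 -24 0 0 0 -1" --pt "0 2 -24 0 0 0 -1" --pt "0 0 -5 0 0 0 -1" --pt "25 0 0 0 0 0 -1" --pt "25 0 0 0 0 0 -1" --pt "25 0 0 0 0 0 -1" --pt "15 0 0 0 0 0 -1" --pt "0 0 0 0 0 0 -1" --pt "0 0 0 0 0 0 -1"

```text
clock: 28.92
eef_pos: [0.6333, 0.2301, 0.0727]
tool_rot: [-0.499, -0.501, 0.502, -0.499]
ft_force: [-0.3, 0.2, 0.7]
grip_width: 0.0854
```

```bash
python3 - <<'E'
from h import *
s=camera("scene");t=camera("top");save(t,"t3.png")
p,M=pose();print(p,M.round(3).tolist(),to(.6349,.2316,.004),[k[:3] for k in knobs(t)])
for c in (t,s):
  for nm,q,rx in (("C",(.44,.05),.055),("E",(.635,-.225),.055)): print(nm,rect(c,q,rx))
  print("rib",rect(c,(.45,-.13),.08,.028,.05))
  W=world(c);b=c["frame"].astype(int)
  m=(abs(W[...,2]-.008)<.004)&(b.min(-1)>170)&(W[...,1]<-.05)&(W[...,1]>-.26)&(abs(W[...,0]-.45)<.08)
  print("label",cv2.minAreaRect((W[m][:,:2]*1000).astype(np.float32)),m.sum())
  m=(abs(W[...,2]-.017)<.004)&(W[...,1]<-.255)&(W[...,1]>-.38)&(abs(W[...,0]-.47)<.07)
  print("holder",cv2.minAreaRect((W[m][:,:2]*1000).astype(np.float32)),m.sum())
E
```

```text
[0.63551747 0.23101232 0.07577916] [[0.001, 1.0, -0.0], [0.0, -0.0, -1.0], [-1.0, 0.001, -0.0]] [71.8 -0.7 -0.6] [[0.6804, 0.0617, 0.0836], [0.6736, 0.0049, 0.083], [0.6667, -0.0497, 0.0833], [0.623, 0.0679, 0.0837], [0.6148, 0.0103, 0.0838], [0.611, -0.045, 0.0826]]
C {'c': (437.9, 52.6), 'size': (62.1, 175.9), 'yaw_y': -3.27, 'n': 505, 'z': 0.035}
E {'c': (633.8, -227.2), 'size': (62.7, 176.6), 'yaw_y': 2.94, 'n': 513, 'z': 0.0349}
rib {'c': (432.5, -70.8), 'size': (60.3, 98.2), 'yaw_y': 0.07, 'n': 164, 'z': 0.0366}
label ((432.87939453125, -166.67196655273438), (55.63986587524414, 45.56975173950195), 89.66323852539062) 382
holder ((479.75579833984375, -329.63812255859375), (100.2457275390625, 113.54924774169922), 9.504034996032715) 1239
C {'c': (435.3, 52.3), 'size': (65.6, 175.7), 'yaw_y': -3.03, 'n': 393, 'z': 0.0351}
E {'c': (632.1, -227.3), 'size': (66.0, 177.7), 'yaw_y': 2.13, 'n': 427, 'z': 0.0347}
rib {'c': (432.4, -70.9), 'size': (62.8, 101.1), 'yaw_y': -0.07, 'n': 124, 'z': 0.0366}
label ((429.88232421875, -166.34628295898438), (50.39333724975586, 61.66543197631836), 1.5431616306304932) 173
holder ((477.07086181640625, -326.8856506347656), (103.10375213623047, 108.54768371582031), 11.425618171691895) 548
```

View pics/t3.png

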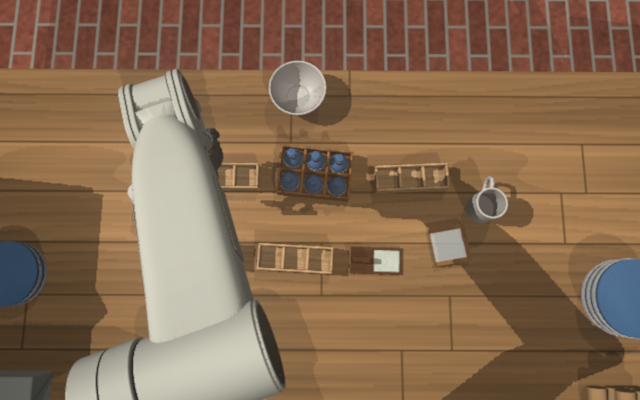

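All six display pockets are filled (290–340, 157–186). The plaque now lies at (376,261) and the holder at (448,246). I'll grip A now.

play_rows --pt "20 0 0 0 0 0 -1" --pt "20 0 0 0 0 0 -1" --pt "15 0 0 0 0 0 -1" --pt "10 0 0 0 0 0 -1" --pt "8 0 0 0 0 0 -1" --pt "0 0 0 0 0 0 -1" --pt "0 0 0 0 0 0 -0.7" --pt "0 0 0 0 0 0 -0.5" --pt "0 0 0 0 0 0 0" --pt "0 0 0 0 0 0 1" --pt "0 0 0 0 0 0 1" --pt "0 0 0 0 0 0 1" --pt "0 0 0 0 0 0 1" --pt "0 0 0 0 0 0 1"

```text
clock: 30.18
eef_pos: [0.6362, 0.2316, 0.0037]
tool_rot: [0.501, 0.499, -0.499, 0.501]
ft_force: [-0.6, -0.1, 4.8]
grip_width: 0.061
```

play_rows --pt "-5 0 0 0 0 0 1" --pt "-10 0 0 0 0 0 1" --pt "-15 0 0 0 0 0 1" --pt "-20 0 0 0 0 0 1" --pt "-25 0 0 0 0 0 1" --pt "-25 0 0 0 0 0 1" --pt "-25 0 0 0 0 0 1" --pt "-20 0 0 0 0 0 1" --pt "-15 0 0 0 0 0 1" --pt "0 0 0 0 0 0 1" --pt "0 0 0 0 0 0 1"

```text
clock: 31.1
eef_pos: [0.6351, 0.2313, 0.1626]
tool_rot: [0.5, 0.5, -0.499, 0.5]
ft_force: [-0.7, 0.3, -1.6]
grip_width: 0.061
```

play_rows --pt "0 0 12 0 0 0 1" --pt "0 0 24 0 0 0 1" --pt "0 0 28 0 0 0 1" --pt "0 0 28 0 0 0 1" --pt "0 0 28 0 0 0 1" --pt "0 0 28 0 0 0 1" --pt "0 0 28 0 0 0 1" --pt "0 0 28 0 0 0 1" --pt "0 0 28 0 0 0 1" --pt "0 0 28 0 0 0 1" --pt "0 0 28 0 0 0 1" --pt "0 0 28 0 0 0 1" --pt "0 0 28 0 0 0 1" --pt "0 0 28 0 0 0 1" --pt "0 0 28 0 0 0 1" --pt "0 0 28 -0.023 0 0 1" --pt "0 0 20 -0.023 0 0 1" --pt "0 0 10 0 0 0 1" --pt "0 0 0 0 0 0 1" --pt "0 0 0 0 0 0 1"

```text
clock: 32.77
eef_pos: [0.6347, -0.2268, 0.1603]
tool_rot: [0.489, 0.512, -0.489, 0.51]
ft_force: [0.2, 0.4, -2.3]
grip_width: 0.061
```

play_rows --pt "20 0 0 0 0 0 1" --pt "25 0 0 0 0 0 1" --pt "20 0 0 0 0 0 1" --pt "10 0 0 0 0 0 1" --pt "0 0 0 0 0 0 1" --pt "0 0 0 0 0 0 1" --pt "0 0 0 0 0 0 1"

```text
clock: 33.35
eef_pos: [0.6369, -0.2264, 0.0884]
tool_rot: [0.489, 0.511, -0.488, 0.512]
ft_force: [0.6, -1.0, -1.4]
grip_width: 0.0608
```

```bash
python3 - <<'E'
from h import *
s=camera("scene");t=camera("top"); cv2.imwrite("pics/s4.png",cv2.resize(s["frame"][120:320,150:450,::-1],None,fx=2.5,fy=2.5))
p,M=pose();print(p,M.round(3).tolist(),to(.634,-.227,.04))
for c in (t,s):
  print("held",rect(c,(.635,-.225),.06,p[2]+.020,p[2]+.05)); print("E",rect(c,(.635,-.225),.06))
E
```

```text
[ 0.63712076 -0.2269715   0.0889003 ] [[0.003, 0.999, 0.046], [-0.001, 0.046, -0.999], [-1.0, 0.003, 0.001]] [48.9 -3.3 -0.2]
held {'c': (633.9, -173.5), 'size': (62.4, 70.9), 'yaw_y': 2.14, 'n': 324, 'z': 0.1191}
E {'c': (614.1, -164.5), 'size': (50.1, 95.7), 'yaw_y': -35.38, 'n': 138, 'z': 0.0354}
held {'c': (634.9, -225.8), 'size': (88.6, 177.7), 'yaw_y': 3.72, 'n': 540, 'z': 0.1181}
E {'c': (638.2, -225.5), 'size': (63.5, 178.9), 'yaw_y': 7.57, 'n': 259, 'z': 0.0351}
```

View pics/s4.png

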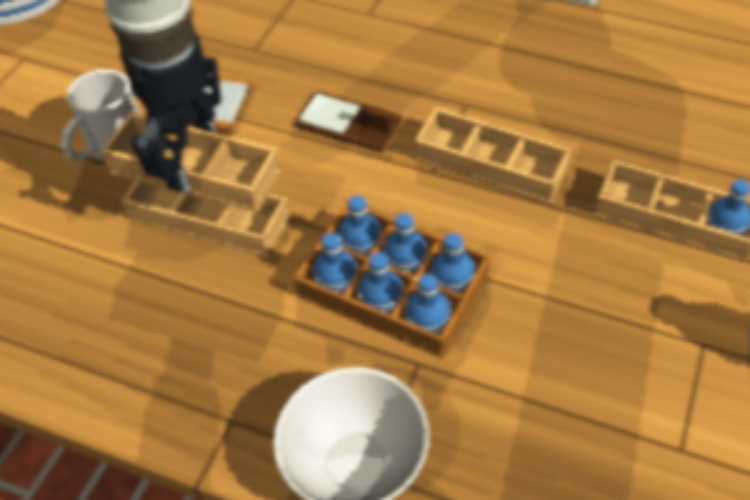

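Tray A is held level about 48 mm above E (around 190,160), and all six display jars stand upright. I'll set it down.

play_rows --pt "15 -3 0 0 0 0 1" --pt "12 0 0 0 0 0 1" --pt "8 0 0 0 0 0 1" --pt "5 0 0 0 0 0 1" --pt "3 0 0 0 0 0 1" --pt "2 0 0 0 0 0 1" --pt "2 0 0 0 0 0 1" --pt "0 0 0 0 0 0 1" --pt "0 0 0 0 0 0 1" --pt "0 0 0 0 0 0 1"

```text
clock: 34.28
eef_pos: [0.633, -0.2271, 0.0402]
tool_rot: [0.488, 0.511, -0.488, 0.512]
ft_force: [-0.2, -0.1, -2.7]
grip_width: 0.0609
```

play_rows --pt "1 0 0 0 0 0 1" --pt "0 0 0 0 0 0 1" --pt "0 0 0 0 0 0 -0.5" --pt "0 0 0 0 0 0 -0.7" --pt "0 0 0 0 0 0 -1" --pt "0 0 0 0 0 0 -1" --pt "0 0 0 0 0 0 -1" --pt "-10 0 0 0 0 0 -1" --pt "-20 0 0 0 0 0 -1" --pt "-25 0 0 0 0 0 -1" --pt "-25 0 0 0 0 0 -1" --pt "-20 0 0 0 0 0 -1" --pt "-10 0 0 0.05 0 0 -1" --pt "0 0 0 0.052 0 0 -1" --pt "0 0 0 0 0 0 -1" --pt "0 0 0 0 0 0 -1"

```text
clock: 35.62
eef_pos: [0.6327, -0.227, 0.1494]
tool_rot: [0.514, 0.486, -0.513, 0.486]
ft_force: [0.0, 0.0, -0.4]
grip_width: 0.0854
```

```bash
python3 - <<'E'
from h import *
s=camera("scene");t=camera("top")
p,M=pose();print(p,M.round(3).tolist(),to(.4375,.0525,.05),to(.4375,.0525,.004))
for c in (t,s):
  print("A",rect(c,(.635,-.225),.06,.065,.08)); print("E",rect(c,(.635,-.225),.06)); print("C",rect(c,(.44,.05),.055))
E
```

```text
[ 0.63236002 -0.22684212  0.14836347] [[-0.001, 0.998, -0.055], [0.0, -0.055, -0.998], [-1.0, -0.001, -0.0]] [  98.7 -209.8 -268.2] [ 144.7 -209.8 -268.2]
A {'c': (630.8, -191.3), 'size': (62.8, 105.1), 'yaw_y': 2.61, 'n': 292, 'z': 0.0707}
E {'c': (629.4, -191.8), 'size': (61.4, 107.7), 'yaw_y': 0.46, 'n': 391, 'z': 0.0394}
C {'c': (438.0, 52.7), 'size': (62.1, 176.0), 'yaw_y': -3.23, 'n': 503, 'z': 0.0348}
A {'c': (630.6, -227.2), 'size': (65.0, 177.7), 'yaw_y': 2.41, 'n': 468, 'z': 0.0706}
E {'c': (632.9, -226.3), 'size': (63.1, 175.9), 'yaw_y': 3.08, 'n': 289, 'z': 0.0382}
C {'c': (436.4, 52.4), 'size': (66.9, 176.5), 'yaw_y': -3.3, 'n': 391, 'z': 0.0351}
```

play_rows --pt "0 -9 -12 0 0 0 -1" --pt "0 -20 -25 0 0 0 -1" --pt "0 -20 -25 0 0 0 -1" --pt "0 -20 -25 0 0 0 -1" --pt "0 -20 -25 0 0 0 -1" --pt "0 -20 -25 0 0 0 -1" --pt "0 -20 -25 0 0 0 -1" --pt "0 -20 -25 0 0 0 -1" --pt "0 -20 -25 0 0 0 -1" --pt "0 -20 -25 0 0 0 -1" --pt "0 -15 -22 0 0 0 -1" --pt "0 -6 -9 0 0 0 -1" --pt "20 0 0 0 0 0 -1" --pt "25 0 0 0 0 0 -1" --pt "20 0 0 0 0 0 -1" --pt "10 0 0 0 0 0 -1" --pt "0 0 0 0 0 0 -1" --pt "0 0 0 0 0 0 -1" --pt "0 0 0 0 0 0 -1"

```text
clock: 37.3
eef_pos: [0.4389, 0.0522, 0.0744]
tool_rot: [0.514, 0.486, -0.514, 0.486]
ft_force: [1.3, -0.2, 0.3]
grip_width: 0.0854
```

```bash
python3 - <<'E'
from h import *
p,M=pose();print(p,M.round(3).tolist(),to(.4372,.0525,.004))
E
```

```text
[0.43894714 0.05218265 0.07436492] [[0.001, 0.998, -0.056], [-0.0, -0.056, -0.998], [-1.0, 0.001, -0.0]] [70.4 -1.8 -0.2]
```

play_rows --pt "20 -2 0 0 0 0 -1" --pt "20 0 0 0 0 0 -1" --pt "15 0 0 0 0 0 -1" --pt "10 0 0 0 0 0 -1" --pt "6 0 0 0 0 0 -1" --pt "0 0 0 0 0 0 -1" --pt "0 0 0 0 0 0 -0.7" --pt "0 0 0 0 0 0 -0.5" --pt "0 0 0 0 0 0 0" --pt "0 0 0 0 0 0 1" --pt "0 0 0 0 0 0 1" --pt "0 0 0 0 0 0 1" --pt "0 0 0 0 0 0 1" --pt "0 0 0 0 0 0 1"

```text
clock: 38.47
eef_pos: [0.4376, 0.0526, 0.0042]
tool_rot: [0.515, 0.485, -0.513, 0.487]
ft_force: [0.4, -0.6, 6.2]
grip_width: 0.0609
```

play_rows --pt "-5 0 0 0 0 0 1" --pt "-10 0 0 0 0 0 1" --pt "-15 0 0 0 0 0 1" --pt "-20 0 0 0 0 0 1" --pt "-25 0 0 0 0 0 1" --pt "-25 0 0 0 0 0 1" --pt "-25 0 0 0 0 0 1" --pt "-20 0 0 0 0 0 1" --pt "-15 0 0 0 0 0 1" --pt "0 0 0 0 0 0 1" --pt "0 0 0 0 0 0 1"

```text
clock: 39.38
eef_pos: [0.4364, 0.0525, 0.1633]
tool_rot: [0.514, 0.485, -0.513, 0.486]
ft_force: [0.2, -0.2, -2.0]
grip_width: 0.0612
```

```bash
python3 - <<'E'
from h import *
p,M=pose();print(p,M.round(3).tolist(),to(.6335,-.227,.12),get_obs()["ft_force"])
E
```

```text
[0.43636845 0.05251426 0.16328302] [[0.002, 0.998, -0.056], [0.0, -0.056, -0.998], [-1.0, 0.002, -0.0]] [ 43.5 212.4 268.1] [ 0.15474093 -0.19351982 -2.01425123]
```

play_rows --pt "0 10 12 0 0 0 1" --pt "0 20 25 0 0 0 1" --pt "0 20 25 0 0 0 1" --pt "0 20 25 0 0 0 1" --pt "0 20 25 0 0 0 1" --pt "0 20 25 0 0 0 1" --pt "0 20 25 0 0 0 1" --pt "0 20 25 0 0 0 1" --pt "0 20 25 0 0 0 1" --pt "0 20 25 0 0 0 1" --pt "0 15 20 0 0 0 1" --pt "0 7.4 11 0 0 0 1" --pt "0 0 0 -0.051 0 0 1" --pt "0 0 0 -0.051 0 0 1" --pt "15 0 0 0 0 0 1" --pt "15 0 0 0 0 0 1" --pt "10 0 0 0 0 0 1" --pt "0 0 0 0 0 0 1" --pt "0 0 0 0 0 0 1" --pt "0 0 0 0 0 0 1"

```text
clock: 41.05
eef_pos: [0.6332, -0.227, 0.1227]
tool_rot: [0.488, 0.511, -0.488, 0.511]
ft_force: [0.3, 0.1, -1.4]
grip_width: 0.0609
```

```bash
python3 - <<'E'
from h import *
p,M=pose();print(p,M.round(3).tolist(),to(.633,-.227,.076))
s=camera("scene")
print("held",rect(s,(.635,-.225),.06,p[2]+.020,p[2]+.05)); print("A",rect(s,(.635,-.225),.06,.065,.08))
E
```

```text
[ 0.63323369 -0.22695818  0.12270638] [[-0.0, 0.999, 0.046], [0.0, 0.046, -0.999], [-1.0, -0.0, -0.0]] [46.7 -0.2  0. ]
held {'c': (634.9, -226.2), 'size': (74.8, 177.3), 'yaw_y': 3.08, 'n': 578, 'z': 0.1514}
A {'c': (631.4, -227.2), 'size': (63.9, 179.1), 'yaw_y': 3.33, 'n': 312, 'z': 0.0706}
```

play_rows --pt "15 0 0 0 0 0 1" --pt "12 0 0 0 0 0 1" --pt "8 0 0 0 0 0 1" --pt "5 0 0 0 0 0 1" --pt "3 0 0 0 0 0 1" --pt "2 0 0 0 0 0 1" --pt "1.5 0 0 0 0 0 1" --pt "0 0 0 0 0 0 1" --pt "0 0 0 0 0 0 1" --pt "0 0 0 0 0 0 1"

```text
clock: 41.93
eef_pos: [0.6335, -0.2272, 0.0768]
tool_rot: [0.489, 0.511, -0.488, 0.512]
ft_force: [0.2, 0.0, -2.1]
grip_width: 0.0611
```

play_rows --pt "1 0 0 0 0 0 1" --pt "0 0 0 0 0 0 1" --pt "0 0 0 0 0 0 -0.5" --pt "0 0 0 0 0 0 -0.7" --pt "0 0 0 0 0 0 -1" --pt "0 0 0 0 0 0 -1" --pt "0 0 0 0 0 0 -1" --pt "-10 0 0 0 0 0 -1" --pt "-20 0 0 0 0 0 -1" --pt "-25 0 0 0 0 0 -1" --pt "-25 0 0 0 0 0 -1" --pt "-20 0 0 0 0 0 0" --pt "-10 -20 -25 0 0 0 0" --pt "0 -20 -25 0 0 0 0" --pt "0 -20 -25 0 0 0 0" --pt "0 -20 -25 0 0 0 0" --pt "0 -20 -25 0 0 0 0" --pt "0 0 0 0 0 0 0" --pt "0 0 0 0 0 0 0"

```text
clock: 43.52
eef_pos: [0.5268, -0.1056, 0.1865]
tool_rot: [0.488, 0.512, -0.488, 0.512]
ft_force: [0.1, -1.1, -0.7]
grip_width: 0.0426
```

```bash
cat >> h.py <<'E'
def mar(c,m):
    (x,y),(w,h),a=cv2.minAreaRect((world(c)[m][:,:2]*1000).astype(np.float32))
    if w>h: w,h,a=h,w,a-90
    return [round(v,1) for v in (x,y,w,h,(a+90)%180-90)]
def plaque(c,y0=-.03,y1=-.26):
    W=world(c);b=c["frame"].astype(int)
    box=(W[...,1]<y0)&(W[...,1]>y1)&(W[...,0]>.37)&(W[...,0]<.53)
    dark=b[...,0]<130
    rib=box&(W[...,2]>.028)&(W[...,2]<.045)&dark
    n,l,st,_=cv2.connectedComponentsWithStats(rib.astype(np.uint8)); i=1+np.argmax(st[1:,4]); rib=l==i
    plate=box&(abs(W[...,2]-.008)<.004)
    n,l,st,_=cv2.connectedComponentsWithStats(plate.astype(np.uint8)); i=1+np.argmax(st[1:,4]); plate=l==i
    return "rib",mar(c,rib),"plate",mar(c,plate|rib)
def holder(c):
    W=world(c); m=(abs(W[...,2]-.0165)<.003)&(W[...,1]<-.25)&(W[...,1]>-.39)&(W[...,0]>.40)&(W[...,0]<.55)
    n,l,st,_=cv2.connectedComponentsWithStats(m.astype(np.uint8)); i=1+np.argmax(st[1:,4])
    return "holder",mar(c,l==i)
E
python3 - <<'E'
from h import *
s=camera("scene");t=camera("top"); cv2.imwrite("pics/t5.png",cv2.resize(t["frame"][140:300,270:510,::-1],None,fx=3,fy=3))
p,M=pose();print(p)
for c in (t,s):
  print("top",rect(c,(.635,-.225),.06,.10,.115),"E",rect(c,(.635,-.225),.06))
  print(plaque(c),holder(c))
E
```

```text
[ 0.52858812 -0.10709774  0.18640116]
top {'c': (636.2, -301.7), 'size': (28.6, 63.1), 'yaw_y': 89.72, 'n': 118, 'z': 0.1071} E {'c': (0.0, 0.0), 'size': (0.0, 0.0), 'yaw_y': 0.0, 'n': 0, 'z': nan}
  return _methods._mean(a, axis=axis, dtype=dtype,
  ret = ret.dtype.type(ret / rcount)
Traceback (most recent call last):
  File "h.py", line 46, in plaque
    n,l,st,_=cv2.connectedComponentsWithStats(rib.astype(np.uint8)); i=1+np.argmax(st[1:,4]); rib=l==i
                                                                         ~~~~~~~~~^^^^^^^^^^
ValueError: attempt to get argmax of an empty sequence
```

View pics/t5.png

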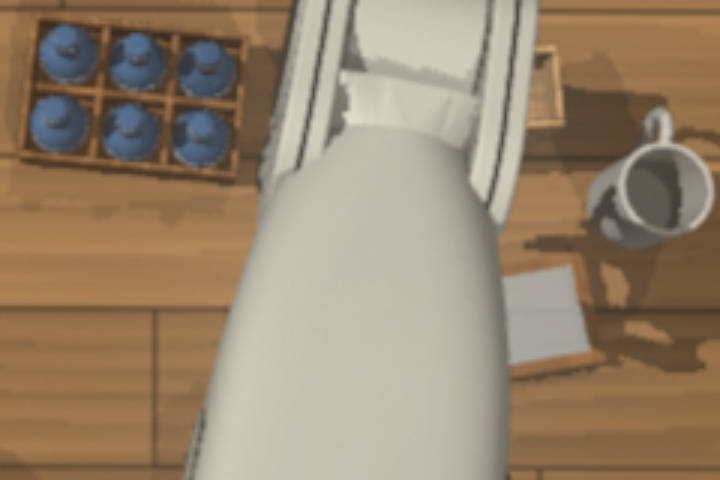

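The arm hides the plaque, so I'll step aside.

play_rows --pt "0 0 -28 0 0 0 0" --pt "0 0 -28 0 0 0 0" --pt "0 0 -28 0 0 0 0" --pt "0 0 -28 0 0 0 0" --pt "0 0 -28 0 0 0 0" --pt "0 0 -28 0 0 0 0" --pt "0 0 -28 0 0 0 0" --pt "0 0 -28 0 0 0 0" --pt "0 0 0 0 0 0 0"

```text
clock: 44.37
eef_pos: [0.5187, 0.1209, 0.1855]
tool_rot: [0.488, 0.513, -0.486, 0.512]
ft_force: [-0.1, -0.7, -0.1]
grip_width: 0.0424
```

```bash
python3 - <<'E'
from h import *
s=camera("scene");t=camera("top"); cv2.imwrite("pics/t6.png",cv2.resize(t["frame"][140:300,270:510,::-1],None,fx=3,fy=3))
p,M=pose();print(p)
for c in (t,s):
  print("top",rect(c,(.635,-.225),.06,.10,.115),"E",rect(c,(.635,-.225),.06))
  for f in (plaque,holder):
    try: print(f(c))
    except Exception as e: print(e)
  for n in ("plaque","holder"): print(n,[(np.round(q["centre"],3).tolist(),round(q["confidence"],2)) for q in pinpoint(n,c)][:2])
E
```

```text
[0.51844537 0.11748141 0.18530052]
top {'c': (632.9, -227.0), 'size': (63.8, 176.7), 'yaw_y': 2.31, 'n': 658, 'z': 0.1064} E {'c': (605.5, -207.0), 'size': (55.7, 166.0), 'yaw_y': -19.22, 'n': 44, 'z': 0.038}
('rib', [435.6, -100.9, 11.9, 37.6, -0.8], 'plate', [432.2, -138.2, 68.2, 118.6, -1.6])
('holder', [472.1, -317.4, 86.7, 88.9, -80.2])
plaque [([0.436, -0.139, 0.0], 0.87)]
holder [([0.468, -0.273, 0.002], 0.66)]
top {'c': (631.6, -227.0), 'size': (64.1, 177.2), 'yaw_y': 2.89, 'n': 547, 'z': 0.1063} E {'c': (658.1, -217.5), 'size': (55.6, 184.9), 'yaw_y': 20.69, 'n': 184, 'z': 0.0358}
('rib', [434.9, -101.2, 13.9, 40.2, -6.4], 'plate', [432.5, -137.9, 67.1, 122.6, -1.5])
('holder', [468.6, -317.5, 86.7, 95.2, -79.9])
plaque [([0.436, -0.142, -0.0], 0.84)]
holder [([0.466, -0.276, -0.003], 0.96)]
```

View pics/t6.png

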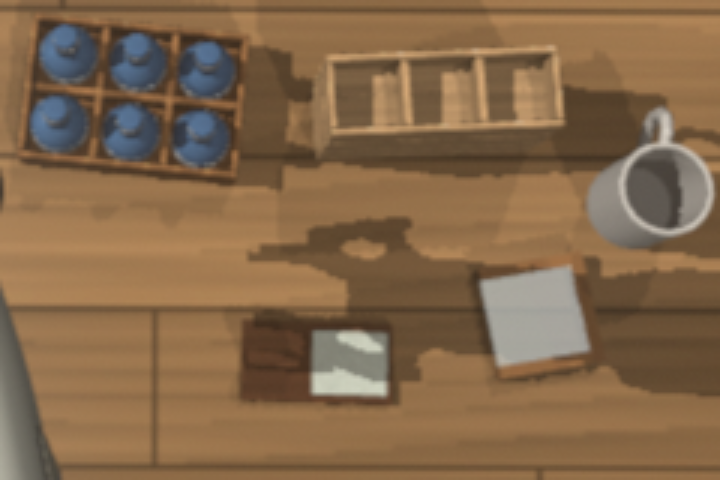

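The stack of three is square (440,90 in the crop), the plaque is at (318,360) pointing at the holder, which is at (537,315) and turned about 10°. I'll go to the rib.

play_rows --pt "0 0 0 0.034 0 0 0" --pt "0 0 0 0.034 0 0 0" --pt "0 -9 25 0 0 0 0" --pt "0 -9 25 0 0 0 0" --pt "0 -9 25 0 0 0 0" --pt "0 -9 25 0 0 0 0" --pt "0 -9 25 0 0 0 0" --pt "0 -9 25 0 0 0 0" --pt "0 -9 25 0 0 0 0" --pt "0 -9 25 0 0 0 0" --pt "0 -6 20 0 0 0 0" --pt "20 0 0 0 0 0 0" --pt "25 0 0 0 0 0 0" --pt "25 0 0 0 0 0 0" --pt "25 0 0 0 0 0 0" --pt "20 0 0 0 0 0 0" --pt "10 0 0 0 0 0 0" --pt "0 0 0 0 0 0 0" --pt "0 0 0 0 0 0 0" --pt "0 0 0 0 0 0 0"

```text
clock: 46.33
eef_pos: [0.4352, -0.1019, 0.0612]
tool_rot: [0.506, 0.494, -0.505, 0.495]
ft_force: [0.1, 0.7, -0.2]
grip_width: 0.0426
```

```bash
python3 - <<'E'
from h import *
p,M=pose();print(p,M.round(3).tolist(),to(.4354,-.101,.0115))
E
```

```text
[ 0.43515769 -0.10194719  0.06120562] [[0.002, 1.0, -0.023], [-0.0, -0.023, -1.0], [-1.0, 0.002, 0.0]] [49.7  0.1 -1. ]
```

play_rows --pt "15 0 -1 0 0 0 0" --pt "15 0 0 0 0 0 0" --pt "10 0 0 0 0 0 0" --pt "6 0 0 0 0 0 0" --pt "3 0 0 0 0 0 0" --pt "0 0 0 0 0 0 0.4" --pt "0 0 0 0 0 0 0.7" --pt "0 0 0 0 0 0 1" --pt "0 0 0 0 0 0 1" --pt "0 0 0 0 0 0 1" --pt "0 0 0 0 0 0 1" --pt "0 0 0 0 0 0 1" --pt "0 0 0 0 0 0 1"

```text
clock: 47.42
eef_pos: [0.4353, -0.1004, 0.0122]
tool_rot: [0.506, 0.494, -0.505, 0.495]
ft_force: [-1.3, -0.1, 6.7]
grip_width: 0.0114
```

```bash
python3 - <<'E'
from h import *
p,M=pose();print(p,M.round(3).tolist(),to(.4462,-.1691,.013))
t=camera("top");s=camera("scene")
for c in (t,s):
    try: print(plaque(c))
    except Exception as e: print(e)
E
```

```text
[ 0.43534693 -0.10042294  0.01224289] [[0.002, 1.0, -0.022], [-0.001, -0.022, -1.0], [-1.0, 0.002, 0.0]] [-0.7 12.4 68.4]
attempt to get argmax of an empty sequence
('rib', [441.3, -93.1, 16.1, 32.0, 60.6], 'plate', [428.8, -140.0, 72.1, 123.5, 0.1])
```

play_rows --pt "-2.5 0 0 0 0 0 1" --pt "0 2 10 0 0 0 1" --pt "0 3 14 0 0 0 1" --pt "0 3 14 0 0 0 1" --pt "0 3 14 0 0 0 1" --pt "0 1.4 10 0 0 0 1" --pt "0 0 6.4 0 0 0 1" --pt "0 0 0 -0.05 0 0 1" --pt "0 0 0 -0.05 0 0 1" --pt "0 0 0 -0.05 0 0 1" --pt "0 0 0 -0.044 0 0 1" --pt "0 0 0 0 0 0 1" --pt "0 0 0 0 0 0 1"

```text
clock: 48.6
eef_pos: [0.4449, -0.1688, 0.0136]
tool_rot: [0.455, 0.541, -0.456, 0.541]
ft_force: [0.0, -1.2, -2.4]
grip_width: 0.011
```

```bash
python3 - <<'E'
from h import *
p,M=pose();print(p,M.round(3).tolist(),get_obs()["ft_force"],get_obs()["grip_width"])
t=camera("top");s=camera("scene"); cv2.imwrite("pics/s7.png",cv2.resize(s["frame"][130:210,180:330,::-1],None,fx=5,fy=5))
for c in (t,s):
    W=world(c);b=c["frame"].astype(int)
    m=(abs(W[...,2]-.0095)<.005)&(b.min(-1)>120)&(W[...,1]<-.13)&(W[...,1]>-.268)&(abs(W[...,0]-.45)<.06)
    n,l,st,_=cv2.connectedComponentsWithStats(m.astype(np.uint8)); i=1+np.argmax(st[1:,4]) if n>1 else 0
    print("label",mar(c,l==i),st[i]) if i else 0
    print(holder(c))
E
```

```text
[ 0.44489865 -0.16882649  0.01357625] [[-0.001, 0.985, 0.17], [0.0, 0.17, -0.985], [-1.0, -0.001, -0.0]] [ 0.03188357 -1.15083793 -2.42422297] 0.010956247287147123
('holder', [463.1, -359.3, 25.7, 68.5, 79.1])
label [454.5, -234.6, 50.8, 62.2, 11.5] [249 158  20  13 187]
('holder', [469.9, -317.5, 85.4, 92.5, -79.0])
```

View pics/s7.png

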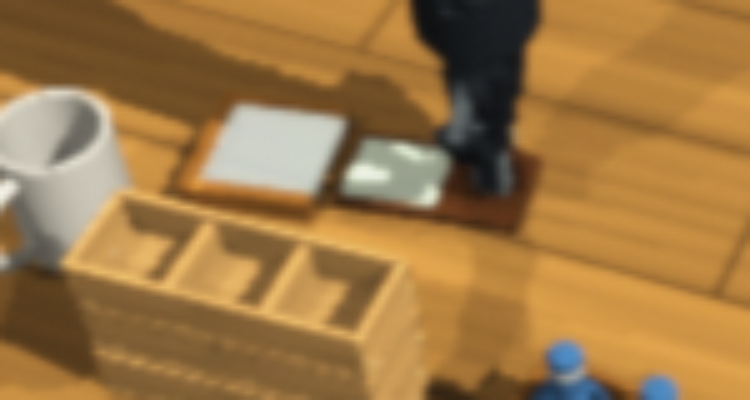

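The label end is about 10 mm short of the mouth and lined up with it; both the arm reading and the picture ask for about 1.2 mm more sideways. I'll insert slowly.

play_rows --pt "0.5 1.2 0 0 0 0 1" --pt "0 0 0 0 0 0 1" --pt "0 0 4 0 0 0 1" --pt "0 0 5 0 0 0 1" --pt "0 0 5 0 0 0 1" --pt "0 0 5 0 0 0 1" --pt "0 0 5 0 0 0 1" --pt "0 0 4 0 0 0 1" --pt "0 0 2 0 0 0 1" --pt "0 0 0 0 0 0 1" --pt "0 0 0 0 0 0 1"

```text
clock: 49.62
eef_pos: [0.4515, -0.1983, 0.0132]
tool_rot: [0.455, 0.541, -0.455, 0.541]
ft_force: [0.5, 0.9, -1.5]
grip_width: 0.0111
```

```bash
python3 - <<'E'
from h import *
p,M=pose();o=get_obs();print(p,o["ft_force"],o["ft_torque"],o["grip_width"],to(.4605,-.2509,.0125))
s=camera("scene"); cv2.imwrite("pics/s8.png",cv2.resize(s["frame"][130:210,180:330,::-1],None,fx=5,fy=5))
E
```

```text
[ 0.45152733 -0.19829917  0.01323224] [ 0.52422608  0.85954027 -1.50742495] [ 0.00930668  0.01401196 -0.03914789] 0.011099210248717685 [ 0.7 -0.1 53.4]
```

View pics/s8.png

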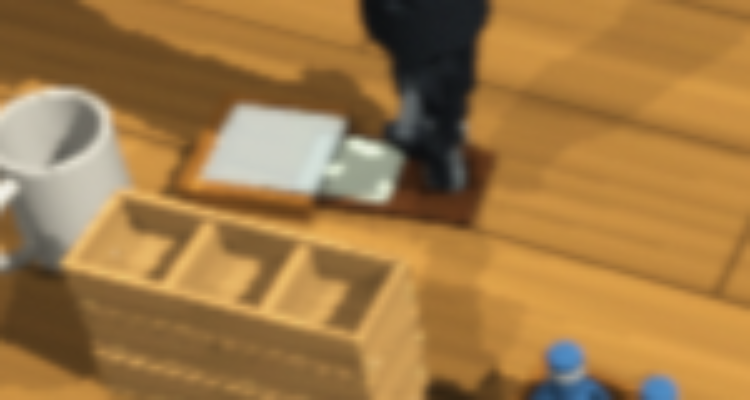

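The plaque's front is inside the sleeve, under the roof (345,150), and the forces are small. I'll go on in.

play_rows --pt "0 0 4 0 0 0 1" --pt "0 0 6 0 0 0 1" --pt "0 0 6 0 0 0 1" --pt "0 0 6 0 0 0 1" --pt "0 0 6 0 0 0 1" --pt "0 0 6 0 0 0 1" --pt "0 0 5 0 0 0 1" --pt "0 0 4 0 0 0 1" --pt "0 0 3 0 0 0 1" --pt "0 0 2 0 0 0 1" --pt "0 0 2 0 0 0 1" --pt "0 0 0 0 0 0 1" --pt "0 0 0 0 0 0 1"

```text
clock: 50.75
eef_pos: [0.4601, -0.2474, 0.0133]
tool_rot: [0.455, 0.541, -0.455, 0.541]
ft_force: [-0.5, 0.6, -2.1]
grip_width: 0.011
```

play_rows --pt "0 0 1 0 0 0 1" --pt "0 0 1 0 0 0 1" --pt "0 0 1 0 0 0 1" --pt "0 0 0.5 0 0 0 1" --pt "0 0 0 0 0 0 1" --pt "0 0 0 0 0 0 1"

```text
clock: 51.25
eef_pos: [0.4607, -0.2505, 0.0133]
tool_rot: [0.455, 0.541, -0.455, 0.541]
ft_force: [1.1, 1.5, -1.7]
grip_width: 0.0108
```

play_rows --pt "0 0 1 0 0 0 1" --pt "0 0 0 0 0 0 1" --pt "0 0 0 0 0 0 1"

```text
clock: 51.5
eef_pos: [0.4604, -0.2506, 0.0131]
tool_rot: [0.455, 0.542, -0.455, 0.54]
ft_force: [-1.1, 5.5, -0.0]
grip_width: 0.0107
```

play_rows --pt "0 0 1 0 0 0 1" --pt "0 0 0 0 0 0 1" --pt "0 0 0 0 0 0 1"

```text
clock: 51.75
eef_pos: [0.4603, -0.2507, 0.013]
tool_rot: [0.456, 0.543, -0.454, 0.54]
ft_force: [-1.0, 7.5, 1.3]
grip_width: 0.0111
```

It's against the stop, with the push force rising to 7.5 N and no more travel. I'll lower and release.

play_rows --pt "1 0 -0.5 0 0 0 1" --pt "0 0 0 0 0 0 0.6" --pt "0 0 0 0 0 0 0.2" --pt "0 0 0 0 0 0 0" --pt "0 0 0 0 0 0 0" --pt "-10 0 0 0 0 0 0" --pt "-20 0 0 0 0 0 0" --pt "-25 0 0 0 0 0 0" --pt "-25 0 0 0 0 0 0" --pt "-25 0 0 0 0 0 0" --pt "-25 0 0 0 0 0 0" --pt "-25 0 0 0 0 0 0" --pt "0 -20 0 0 0 0 0" --pt "0 -25 0 0 0 0 0" --pt "0 -25 0 0 0 0 0" --pt "0 0 0 0 0 0 0"

```text
clock: 53.08
eef_pos: [0.3882, -0.2645, 0.1682]
tool_rot: [0.455, 0.541, -0.457, 0.54]
ft_force: [-1.0, 0.8, -0.5]
grip_width: 0.0426
```

play_rows --pt "0 0 -25 0 0 0 0" --pt "0 0 -28 0 0 0 0" --pt "0 0 -28 0 0 0 0" --pt "0 0 -28 0 0 0 0" --pt "0 0 -28 0 0 0 0" --pt "0 0 -28 0 0 0 0" --pt "0 0 -28 0 0 0 0" --pt "0 0 -28 0 0 0 0" --pt "0 0 -28 0 0 0 0" --pt "0 0 -28 0 0 0 0" --pt "0 0 0 0 0 0 0" --pt "0 0 0 0 0 0 0"

```text
clock: 54.08
eef_pos: [0.345, 0.0095, 0.168]
tool_rot: [0.454, 0.541, -0.454, 0.542]
ft_force: [-0.4, -0.1, 0.6]
grip_width: 0.0429
```

```bash
python3 - <<'E'
from h import *
p,M=pose();print(p)
t=camera("top");s=camera("scene"); save(t,"t9.png"); print([k[:3] for k in knobs(t)],len(knobs(s)))
for c in (t,s):
  print("top",rect(c,(.635,-.225),.06,.10,.115),"B",rect(c,(.444,.279),.055))
  W=world(c);b=c["frame"].astype(int)
  m=(W[...,2]>.028)&(W[...,2]<.045)&(b[...,0]<130)&(abs(W[...,0]-.46)<.04)&(abs(W[...,1]+.25)<.04)
  r=np.array(mar(c,m)[:2])/1000 ; print("rib",mar(c,m))
  print(holder(c),[(np.round(q["centre"],3).tolist(),round(q["confidence"],2)) for q in pinpoint("plaque",c)][:2])
E
```

```text
[0.34503088 0.00946065 0.16804922]
[[0.6802, 0.0607, 0.083], [0.6731, 0.0048, 0.0838], [0.6679, -0.0497, 0.0828], [0.6223, 0.0679, 0.0832], [0.6159, 0.0103, 0.0839], [0.6113, -0.0449, 0.0853], [0.4443, 0.3329, 0.0829]] 8
top {'c': (633.4, -227.0), 'size': (63.8, 176.3), 'yaw_y': 2.32, 'n': 651, 'z': 0.1064} B {'c': (445.2, 279.0), 'size': (62.2, 177.1), 'yaw_y': -2.06, 'n': 529, 'z': 0.0349}
rib [460.2, -250.6, 11.8, 39.7, 9.9]
('holder', [471.9, -316.9, 86.7, 88.9, -80.1]) [([0.468, -0.296, -0.004], 0.93), ([0.621, 0.01, 0.004], 0.36)]
top {'c': (631.2, -226.7), 'size': (66.8, 177.2), 'yaw_y': 3.53, 'n': 563, 'z': 0.106} B {'c': (442.6, 278.2), 'size': (65.7, 175.7), 'yaw_y': -1.72, 'n': 423, 'z': 0.0349}
rib [459.9, -250.2, 12.8, 39.4, 11.6]
('holder', [467.5, -307.4, 93.4, 108.2, 10.5]) [([0.464, -0.293, 0.001], 0.51), ([0.619, 0.007, 0.01], 0.29)]
```

View pics/t9.png

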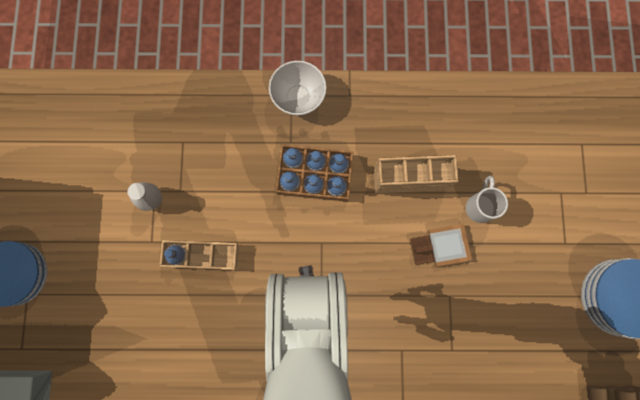

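```bash
python3 -c "
from workcell import *
print(job_done())"
```

```text
the job is handed in; nothing more can be done
None
```

I did the whole job and handed it in at about 54 s of robot time. The hand-in reported no verdict.

- **Jars:** There were seven, two of them already in the display tray. I moved four more in, so all six pockets are filled. The last top view puts the six knobs within about 4 mm of the pocket centres, all at standing height. The leftover jar stands in its own stock tray, left in place on the counter.
- **Empty trays:** I stacked the other two on E. The top tray's rim is at 106 mm, about 1 mm and under 1° from where E was measured before stacking.
- **Plaque:** It was knocked aside during the run, so I located it again. After the display tray was full I slid it in until it met the end stop, where the push rose to about 7.5 N. Worked out from the rib and holder positions, its origin is 13.2 mm inside the mouth, 0.2 mm off centre, with the angle matching.
- **Vase and mug:** They were not touched.

These checks disagreed:

- **Cameras:** The two differ by 2–3 mm in x. I used the top one, which matched the arm's readings.
- **Knob count:** The scene camera counted eight knobs in the last check and the top camera seven. I took the extra one as a split detection, as had happened once before.
- **Holder outline:** The scene camera's last fit of the holder was distorted, so I did not use it.
- **Plaque origin:** The network placed it at 20–22 mm along the holder, against my 13.2 mm. I went with the rib measurement and the contact with the stop.

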